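# Slide the tall cheese crate home into its bay

## Task

The tall, heavy cheese crate stands out on the counter. Push it with the fingers low at its wooden foot, never on the slatted part above, so that it slides along upright instead of tipping, into the low steel bay until it is fully home against the end stop and square between the side fences. Do not lift or rock it, leave the other goods on the counter where they are, and finish clear of the crate.

Things in the scene. Friction and masses are not known exactly. Their poses are not given: they have to be found in the camera images.
- crate: Tall slatted crate of pale wood full of yellow cheese, loose, 1.4 to 2.2 kg, 250 mm high. Origin: centre of its underside, z up. Solid foot 110 mm (x) by 140 mm (y), 45 mm high; above it the slatted box, 80 by 110 mm, centred: the foot juts out 15 mm all round. Its x axis starts within 35 degrees of the bay's. Pushed at the foot it slides upright (4 to 20 N); pushed above 70 mm it may tip.
- crate_top: The slatted upper part of the crate with the cheese in it, fixed to the foot: 80 mm (x) by 110 mm (y), from 45 to 230 mm above the counter, with two cheese pieces standing out of its top to 250 mm. Not to be pushed or gripped. Origin: centre of its underside, 45 mm above the crate's origin, axes as the crate's.
- crate_push (a point): Middle of the crate's wide foot face that is turned away from the bay, the one to push: 55 mm behind the crate's origin (crate x = -55 mm), 22 mm above the counter. The upright face is 140 mm wide and 45 mm high, axes as the crate's (x points into the crate).
- bay: Low U-shaped bay of steel sheet 6 mm thick, 32 mm high, fixed, open to the counter below. Origin: on the counter, where the crate's origin lies when home (same yaw too). Its x axis points from the mouth in to the end stop, inner face at x = +55 mm. Side fences: inner faces at y = -80 and +80 mm, from x = -30 to +55 mm: 10 mm to spare on either side of the foot.
- bay_mouth (a point): Middle of the bay's mouth, on the counter, 73 mm before the bay's origin (bay x = -73 mm), axes as the bay's. From the fences' ends (x = -30 mm) lips flare out by 30 degrees to here, where the mouth is 210 mm wide. The crate's pushed face, when home, is at bay x = -55 mm, between the lips.
- low_crate: Bystander: low open slatted wooden crate, 120 x 180 x 80 mm high, empty, on the far side of the counter. Origin: centre of its underside.
- mustard: Bystander: closed glass jar, 60 mm across, 90 mm high, standing beside the bay's outer fence on the far side from the robot. Origin: centre of its underside.
- pot: Bystander: small terracotta cup, 74 mm across, 75 mm high. Origin: centre of its underside.
- ramekin: Bystander: small white china cup, 60 mm across, 50 mm high, standing just behind the bay's end stop. Origin: centre of its underside.
- cheese: Bystander: block of yellow cheese with a brown rind, 80 x 110 x 60 mm high. Origin: centre of its underside.
- can: Bystander: closed tin, 66 mm across, 100 mm high. Origin: centre of its underside.
Things that resemble listed ones, but are neither listed nor needed, are in the scene too. What is shaped like the crate but red is not meant.

How it is judged:
By the outcome, as a careful person would: the job done as asked, in the order asked, and still so for the second after the job is handed in, with the robot touching nothing.
It also fails if it takes over 64 s, if anything falls off the work surface, if the arm or the gripper's body presses on something with over 40 N, if the wrist force passes 120 N, or if a joint passes its speed limit or range.

## Robot

A 7-joint arm with a two-finger parallel gripper is mounted at the origin on the work surface. World frame = base frame: x ahead of the robot, y to its left, z up, the work surface at z = 0. Lengths are in mm, angles in rad, forces in N, time in s.
With the tool pointing down it reaches from about 400 to 850 mm from the base axis. Payload 10.4 kg.
Tool frame: the origin (TCP) lies midway between the tips of the shut fingers; the grasp point (between the pads) lies 19 mm behind it (arm.hold_point_z is the z of the grasp point in the tool frame, in mm); z points along the fingers, y is the direction in which the jaws open and shut (so a half turn about z gives the same grasp; the last joint's range is limited). The gripper opens to 85 mm and grips with 20 to 120 N. Pads are 22 mm wide; open, the fingers measure 114 mm over their backs; the gripper's body (76 mm by 85 mm) begins 54 mm behind the grasp point. The pads swing forward as they close: fully open they stand 13 mm farther back than shut.
Start: joints at [1.168, 0.332, -0.065, 1.46, 0.022, 1.35, -0.088], TCP at [231.732, -580.475, 231.338] pointing down, gripper open.
Joint ranges: [-2.6, 2.6], [-0.5, 2.12], [-1.47, 1.34], [0.16, 2.42], [-1.27, 4.41], [0.06, 2.06], [-2.6, 2.6]. Speed limits (rad/s): [2.22, 2.22, 2.79, 2.79, 3.14, 3.14, 3.14].

## Interface

Orientations are given as a rotation vector (axis times angle).
In Python, from plant import arm gives the robot as it stands.
- The arm moves only by the tool play_rows, never from a script. Its argument "increments" is one flat list of numbers, 5 for each row, row after row: the shift along the tool's x, y, z normalised to -1 to 1, where 1 is 0.25 m, then the turn about the tool's z normalised to -1 to 1, where 1 is 0.5 rad, then the closure, from 0 (fully open) to 1 (shut). A call has 1 to 5 rows; each row shifts and turns the commanded pose from where the row before left it, along the tool's axes as they then stand; what a row does not reach is not made up. A row lasts 1/8 s, in which the tool goes at most 62.5 mm and 10.7 degrees, less where a joint would pass 70% of its speed; a pose out of reach is approached as far as the arm can. A call with a number of a shift or a turn outside -1 to 1 is refused whole. A call with a gripper value outside its range is refused whole. The fingers move at their own pace and stop on an object; the grip force is fixed at half the most. Time passes only in rows, so rows that do not move let the fingers close. It gives the time, the measured TCP pose, the force and the opening at its end, in the units of the state.
- arm.state(): the state, without advancing time (a new reading comes with each control period).
- arm.snapshot(name): name is "scene" or "side" or "wrist"; returns a dict with "frame" (384x512x3 uint8, blue, green, red), "depth" (384x512 float32, mm along the optical axis (not along the pixel's ray), 0 where there is no reading), "fx", "fy", "cx", "cy" (pixels), "dist_coeffs" ([k1, k2, p1, p2, k3] as OpenCV has them; the pictures are not rectified), "R" (3x3) and "t" (3): a world point X has camera coordinates R X + t; the wrist camera has in their place "mount" (4x4, takes a point from camera to tool coordinates, whose origin is the TCP and whose axes are the flange's). Camera axes: x right, y down, z forward; pixel columns grow to the right and rows downward; lengths in mm; the calibration is good to about 2 mm. A picture is of the moment at which its call begins: read the wrist's pose just before it.
- arm.hand_in(): hands the job in, once; it reports no verdict.
The state is a dict: "t": time; "qpos": joint angles; "dq": joint speeds; "tau": joint torques, N m; "tool_pos": TCP position; "eef_rot": TCP orientation; "ft_force": force on the tool from outside, world axes, zero at the start; "moment": the same for the moment, N m; "grip_width": finger opening in mm.
Only numpy, scipy, OpenCV 4.12 (cv2) and the standard library are available. Lean on these libraries where they do the work, as an engineer would, in place of code of your own. Each camera call takes 0.05 s, during which the arm holds its last target.

## Working session

There is one attempt and no reset: what is moved stays moved. The work goes in short steps, Python scripts to look and compute and a tool call to move; the robot and the scene stay as the last step left them, time stands still between calls to the robot, and variables do not carry over. Pictures are saved under pics/ and viewed, and the job is handed in when it is done.

Besides the shell and the picture viewer there is one more tool, called as name(argument=value, ...) on one line, values as JSON. play_rows: Moves the arm, as the interface text tells. Its arguments: {"type":"object","properties":{"increments":{"type":"array","items":{"type":"number"}}},"required":["increments"]}

```bash
ls; mkdir -p pics
cat > h.py <<'E'
import numpy as np,cv2,pickle
from plant import arm
def snap(n,tag):
    st=arm.state(); s=arm.snapshot(n); cv2.imwrite(f'pics/{tag}.png',s['frame']); pickle.dump((st,s),open(f'{tag}.pkl','wb')); return st,s
def KD(s): return np.array([[s['fx'],0,s['cx']],[0,s['fy'],s['cy']],[0,0,1]]),np.array(s['dist_coeffs'],float)
def RT(st,s):
    if 'R' in s and s.get('R') is not None: return np.array(s['R']),np.array(s['t']).ravel()
    T=np.eye(4);T[:3,:3]=cv2.Rodrigues(np.array(st['eef_rot'],float))[0];T[:3,3]=st['tool_pos']
    W=np.linalg.inv(T@np.array(s['mount']));return W[:3,:3],W[:3,3]
def rays(st,s,px):
    K,D=KD(s);u=cv2.undistortPoints(np.array(px,float).reshape(-1,1,2),K,D).reshape(-1,2)
    R,t=RT(st,s);return -R.T@t,(np.c_[u,np.ones(len(u))])@R
def plane(st,s,px,z):
    o,d=rays(st,s,px);k=(z-o[2])/d[:,2];return o+d*k[:,None]
def cloud(st,s):
    h,w=s['depth'].shape;yy,xx=np.mgrid[:h,:w];o,d=rays(st,s,np.c_[xx.ravel(),yy.ravel()])
    P=o+d*s['depth'].ravel()[:,None];P[s['depth'].ravel()<=0]=np.nan;return P.reshape(h,w,3)
def proj(st,s,P):
    K,D=KD(s);R,t=RT(st,s);return cv2.projectPoints(np.array(P,float).reshape(-1,1,3),cv2.Rodrigues(R)[0],t,K,D)[0].reshape(-1,2)
E
python3 - <<'E'
from h import *
print(arm.state())
for n in('scene','side','wrist'):
    st,s=snap(n,n+'0'); print(n,s['fx'],RT(st,s))
a=[cv2.imread(f'pics/{n}0.png') for n in('scene','side','wrist')]
E
```

```text
pics
{'t': 0.0, 'qpos': array([ 1.16839195,  0.33285114, -0.06466969,  1.46095442,  0.02160886,
        1.34994304, -0.08848851]), 'dq': array([ 8.72689134e-04, -9.80564759e-05, -1.10209472e-03,  5.58911525e-04,
        7.76605628e-04,  8.24553865e-04,  2.27229334e-03]), 'tau': array([ 4.00948693e-04, -6.25449944e+01,  4.93327354e-02, -3.91599977e+01,
        1.61501410e-02,  1.00463151e-02,  3.01069838e-05]), 'tool_pos': array([ 231.53901413, -580.1042387 ,  230.52257308]), 'eef_rot': array([-3.08372424e+00, -5.92758240e-01,  5.69572623e-04]), 'ft_force': array([-0.26868951,  0.37325636, -0.6173548 ]), 'moment': array([-0.01907808, -0.0005322 ,  0.01847712]), 'grip_width': 85.21162272949562}
scene 490.8312363084904 (array([[-0.11666528,  0.99301926,  0.01737679],
       [ 0.71877696,  0.09649404, -0.68851186],
       [-0.6853823 , -0.06783539, -0.72501687]]), array([ 156.88671326, -301.17895987, 1977.4815561 ]))
side 444.8676931668317 (array([[ 0.96415844, -0.26520185,  0.00815316],
       [-0.18286038, -0.68643844, -0.70382125],
       [ 0.19225134,  0.67710431, -0.71033032]]), array([-512.77974511,   80.98950482, 1711.10712743]))
wrist 277.7520760228924 (array([[ 0.37164135, -0.92837572, -0.0011094 ],
       [-0.89600434, -0.35899495,  0.26134049],
       [-0.24302044, -0.0961309 , -0.96524604]]), array([-624.09645164,  -33.61777115,  377.77496052]))
```

View pics/scene0.png

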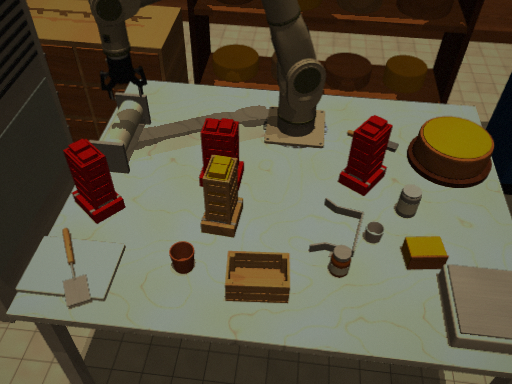

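View pics/side0.png

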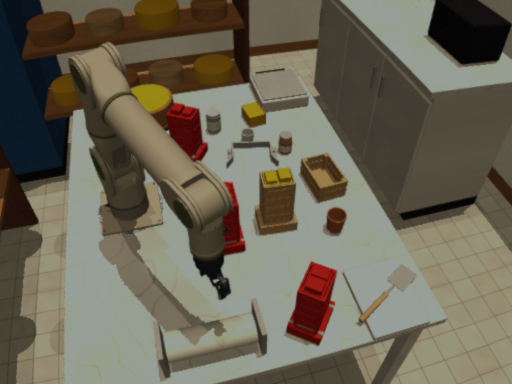

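View pics/wrist0.png

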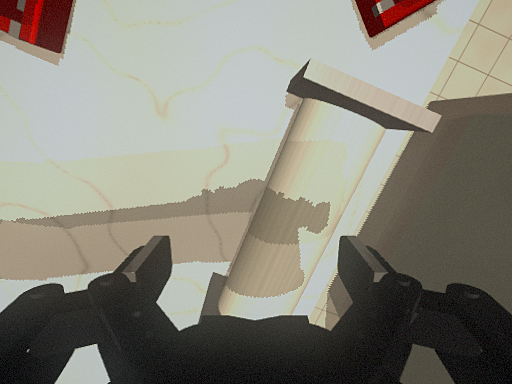

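The scene view shows the pale crate at (222,195) with its foot near (221,218). Its red lookalikes are at (95,180), (220,145) and (366,155), and they are not meant. The U-shaped bay is at (340,225) and opens to the left. I'll enlarge to confirm this and pick corners.

Run:
```python
from h import *
a=cv2.imread('pics/scene0.png');b=cv2.imread('pics/side0.png')
def crop(im,x,y,w,h,f): return cv2.resize(cv2.convertScaleAbs(im[y:y+h,x:x+w],alpha=1.4),None,fx=f,fy=f,interpolation=cv2.INTER_CUBIC)
cv2.imwrite('pics/c1.png',np.hstack([crop(a,185,145,70,100,5.5),crop(a,295,185,70,100,5.5)]))
cv2.imwrite('pics/c2.png',np.hstack([crop(b,240,155,70,90,5.5),crop(b,218,120,70,90,5.5)]))
for t in('scene0','side0'):
    st,s=pickle.load(open(t+'.pkl','rb'));P=cloud(st,s);f=s['frame'].astype(int)
    hsv=cv2.cvtColor(s['frame'],cv2.COLOR_BGR2HSV)
    x,y,z=P[...,0],P[...,1],P[...,2]
    m=(z>-40)&(z<300)
    # table flatness
    tb=(abs(z)<8);print(t,'table z med',np.median(z[tb]))
    np.save(t+'_P.npy',P)
    for nm,(u,v) in dict(crate=(222,220),cratetop=(222,165),bay1=(345,210),bay2=(325,247)).items():
        if t=='scene0':print(nm,P[v,u])
```

```text
scene0 table z med 0.3929582619740586
crate [ 583.57192116 -197.71947875   59.7420041 ]
cratetop [ 533.85114629 -199.74646373  248.26759589]
bay1 [453.26104882 194.31343056  22.22613086]
bay2 [606.50889267 132.81261204   6.46312615]
side0 table z med 0.4385368113764798
```

View pics/c1.png

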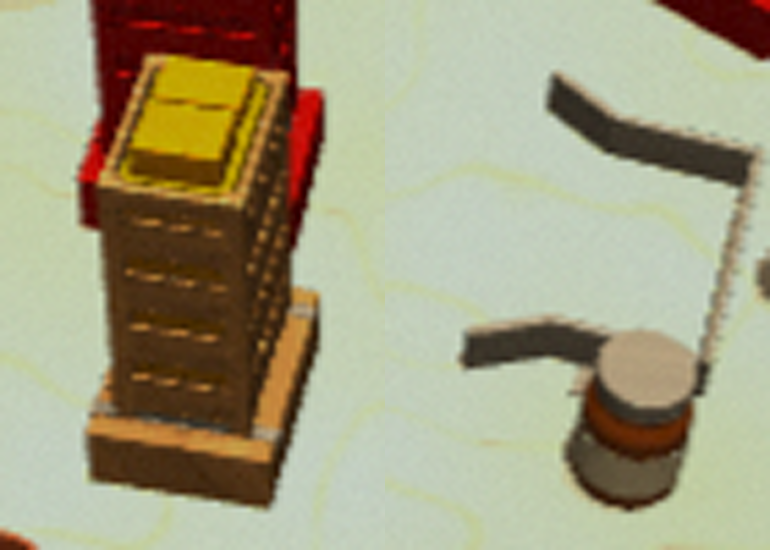

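View pics/c2.png

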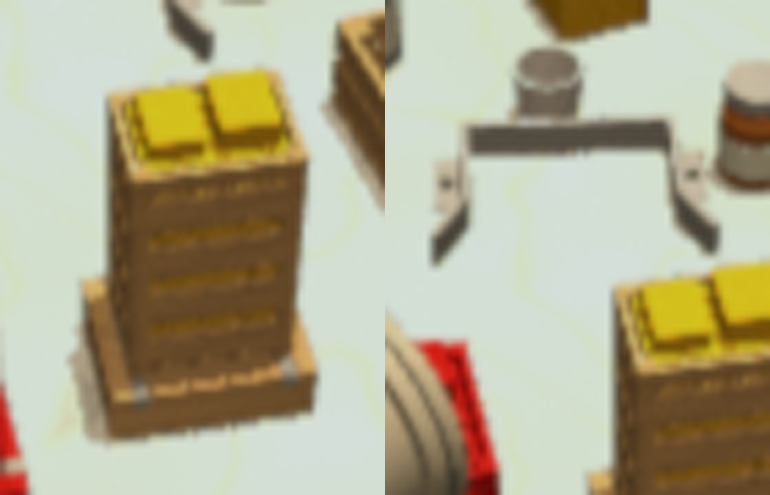

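Run:
```python
from h import *
def go(t,L):
    st,s=pickle.load(open(t+'.pkl','rb'))
    for n,u,v,z in L: print(t,n,plane(st,s,[(u,v)],z)[0].round(1))
go('scene0',[('F+x b L',201.4,231.9,0),('F+x b R',234.1,236.8,0),('t L',201.4,222.8,45),('t R',234.5,224.6,45),('far R t',242.8,198.1,45),
('bay near corner',362.3,212.3,32),('near bend',335.9,207.2,32),('near tip',326.3,198.6,32),('far tip',309.5,245.5,32),('far bend',324.6,243.2,32)])
go('side0',[('push bL',259.6,234.6,0),('push bR',296.9,229.5,0),('tL',259.6,228.1,45),('tR',297.3,223.2,45),('far tL',255.5,206.5,45),
('bay L corner',233.5,143.1,32),('R corner',269.5,142.2,32),('Ltip',227.5,162.2,32),('Rtip',278,160.9,32),('Lbend',232.5,156.4,32),('Rbend',270.7,154.5,32)])
st,s=pickle.load(open('scene0.pkl','rb'));P=np.load('scene0_P.npy')
# bay rim points from depth
z=P[...,2]; m=(z>22)&(z<40); sub=m.copy(); sub[:]=False; sub[190:260,300:370]=m[190:260,300:370]
print(P[sub][:,:2].round(0)[::6].tolist())
for t in('scene0','side0'):
    P=np.load(t+'_P.npy');q=P.reshape(-1,3);k=(q[:,2]>225)&(q[:,2]<240)&(abs(q[:,0]-540)<110)&(abs(q[:,1]+190)<120)
    print(t,k.sum(),cv2.minAreaRect(q[k][:,:2].astype(np.float32)))
    k=(q[:,2]>37)&(q[:,2]<52)&(abs(q[:,0]-540)<110)&(abs(q[:,1]+190)<110)
    print(t,k.sum(),cv2.minAreaRect(q[k][:,:2].astype(np.float32)))
```

```text
scene0 F+x b L [ 591.3 -265.9    0. ]
scene0 F+x b R [ 597.8 -158.     0. ]
scene0 t L [ 591.1 -263.    45. ]
scene0 t R [ 584.8 -158.    45. ]
scene0 far R t [ 465.8 -147.6   45. ]
scene0 bay near corner [465.3 249.3  32. ]
scene0 near bend [453.8 162.8  32. ]
scene0 near tip [418.2 130.4  32. ]
scene0 far tip [627.5  82.4  32. ]
scene0 far bend [612.3 128.7  32. ]
side0 push bL [ 453.4 -256.     0. ]
side0 push bR [ 593.  -268.7    0. ]
side0 tL [ 451.6 -262.    45. ]
side0 tR [ 589.2 -275.4   45. ]
side0 far tL [ 464.1 -157.5   45. ]
side0 bay L corner [469.7 240.2  32. ]
side0 R corner [623.6 205.7  32. ]
side0 Ltip [418.  125.1  32. ]
side0 Rtip [624.   78.7  32. ]
side0 Lbend [446.2 155.4  32. ]
side0 Rbend [605.8 125.6  32. ]
[[356.0, 249.0], [357.0, 253.0], [411.0, 133.0], [420.0, 130.0], [427.0, 137.0], [425.0, 141.0], [437.0, 146.0], [439.0, 153.0], [441.0, 160.0], [447.0, 163.0], [452.0, 160.0], [451.0, 180.0], [452.0, 174.0], [452.0, 193.0], [455.0, 187.0], [458.0, 206.0], [455.0, 191.0], [464.0, 212.0], [459.0, 194.0], [465.0, 216.0], [461.0, 236.0], [461.0, 220.0], [465
[... 349 characters left out ...]
622.0, 93.0], [615.0, 112.0], [613.0, 130.0], [613.0, 148.0], [626.0, 87.0], [621.0, 106.0], [615.0, 125.0], [622.0, 145.0], [618.0, 163.0], [621.0, 91.0], [618.0, 112.0], [616.0, 149.0], [612.0, 219.0], [616.0, 156.0], [628.0, 206.0], [630.0, 215.0]]
scene0 341 ((529.8884887695312, -208.68991088867188), (80.90692138671875, 112.24645233154297), 85.87344360351562)
scene0 400 ((529.1900024414062, -208.4307861328125), (112.09034729003906, 145.11569213867188), 86.29679107666016)
side0 287 ((525.0673828125, -211.1766357421875), (84.8547134399414, 110.69770050048828), 86.48444366455078)
side0 325 ((525.0252685546875, -214.05406188964844), (113.64424133300781, 140.4437713623047), 84.93402099609375)
```

The crops confirm it: pale wood and yellow cheese mark the crate, and the bay is a steel U with the mustard jar beside it. The gripper body could hit the slatted part when the foot is pushed, so I'll measure the gripper's shape from the depth image first.

Run:
```python
from h import *
st,s=pickle.load(open('wrist0.pkl','rb'));M=np.array(s['mount']);print(M.round(3), arm.hold_point_z)
d=s['depth'];print(np.percentile(d[d>0],[1,10,50]))
K,D=KD(s);h,w=d.shape;yy,xx=np.mgrid[:h,:w];u=cv2.undistortPoints(np.c_[xx.ravel(),yy.ravel()].astype(float).reshape(-1,1,2),K,D).reshape(-1,2)
P=np.c_[u,np.ones(len(u))]*d.ravel()[:,None];T=(P@M[:3,:3].T+M[:3,3])
k=(d.ravel()>0)&(T[:,2]<15);T=T[k]
for a in range(-110,15,8):
    q=T[(T[:,2]>=a)&(T[:,2]<a+8)]
    if len(q)>5:
        L=q[q[:,1]<0];Rr=q[q[:,1]>0]
        print(a,len(q),'x',q[:,0].min().round(),q[:,0].max().round(),'yL',np.round([L[:,1].min(),L[:,1].max()]) if len(L) else 0,'yR',np.round([Rr[:,1].min(),Rr[:,1].max()]) if len(Rr) else 0)
# gripper from side camera
st,s=pickle.load(open('side0.pkl','rb'));P=cloud(st,s)
R=cv2.Rodrigues(st['eef_rot'])[0];q=(P.reshape(-1,3)-st['tool_pos'])@R
k=(np.abs(q[:,:2]).max(1)<110)&(q[:,2]<25)&(q[:,2]>-140);q=q[k]
for a in range(-130,25,10):
    p=q[(q[:,2]>=a)&(q[:,2]<a+10)]
    if len(p)>3: print(a,len(p),p.min(0).round(),p.max(0).round())
```

```text
[[ 1.00000e-03 -9.65000e-01 -2.61000e-01  6.68790e+01]
 [ 1.00000e+00  1.00000e-03  0.00000e+00 -3.97000e-01]
 [-0.00000e+00 -2.61000e-01  9.65000e-01 -1.42119e+02]
 [ 0.00000e+00  0.00000e+00  0.00000e+00  1.00000e+00]] -18.700000000000003
[ 53.36798477  73.74779892 344.22538757]
-110 158 x 20.0 22.0 yL [-20.  -8.] yR [ 7. 20.]
-102 5546 x 11.0 22.0 yL [-31.  -0.] yR [ 0. 31.]
-94 7437 x 2.0 21.0 yL [-62.  -0.] yR [ 0. 62.]
-86 9441 x -7.0 19.0 yL [-69.  -0.] yR [ 0. 68.]
-78 6692 x -12.0 19.0 yL [-74.  -0.] yR [ 0. 74.]
-70 8917 x -12.0 17.0 yL [-75. -33.] yR [32. 74.]
-62 1944 x -12.0 15.0 yL [-74. -39.] yR [39. 74.]
-54 847 x 2.0 13.0 yL [-61. -43.] yR [42. 61.]
-46 1044 x -9.0 13.0 yL [-57. -42.] yR [42. 56.]
-38 1087 x -11.0 13.0 yL [-57. -42.] yR [42. 56.]
-30 875 x -10.0 13.0 yL [-57. -42.] yR [42. 56.]
-22 580 x -11.0 12.0 yL [-56. -42.] yR [42. 55.]
-14 57 x -8.0 9.0 yL [-43. -43.] yR [42. 43.]
-130 21 [  -9.   33. -130.] [  10.   66. -120.]
-120 94 [ -13.   23. -120.] [  12.   72. -110.]
-110 60 [ -19.   13. -110.] [  16.   73. -100.]
-100 52 [ -18.   11. -100.] [ 18.  75. -90.]
-90 48 [-17.  27. -90.] [ 17.  77. -80.]
-80 42 [-16. -70. -80.] [  7.  77. -70.]
-70 46 [-13. -72. -70.] [ 12.  78. -61.]
-60 8 [-13.  46. -60.] [ -9.  59. -50.]
-50 6 [-11. -46. -47.] [ -7.  56. -40.]
-40 11 [-11. -48. -40.] [ -5.  55. -31.]
-30 22 [-11. -43. -30.] [  7.  58. -20.]
-20 9 [-10. -45. -18.] [  4.  50. -13.]
```

Run:
```python
from h import *
b=cv2.imread('pics/side0.png');a=cv2.imread('pics/scene0.png')
f=lambda im,x,y:cv2.resize(cv2.convertScaleAbs(im[y:y+70,x:x+70],alpha=2.5,beta=30),None,fx=5.5,fy=5.5,interpolation=cv2.INTER_CUBIC)
cv2.imwrite('pics/c3.png',np.hstack([f(b,180,235),f(a,85,40)]))
```

```text
(no output)
```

View pics/c3.png

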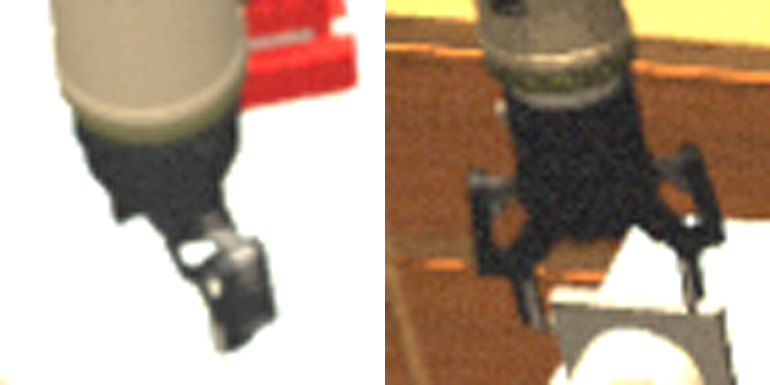

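Run:
```python
from h import *
st,s=pickle.load(open('wrist0.pkl','rb'));M=np.array(s['mount'])
d=s['depth'];K,D=KD(s);h,w=d.shape;yy,xx=np.mgrid[:h,:w];u=cv2.undistortPoints(np.c_[xx.ravel(),yy.ravel()].astype(float).reshape(-1,1,2),K,D).reshape(-1,2)
T=(np.c_[u,np.ones(len(u))]*d.ravel()[:,None])@M[:3,:3].T+M[:3,3]
T=T[(d.ravel()>0)&(T[:,2]<-11)]
for a in (-94,-86,-78,-70,-62,-54): # width vs x of knuckle
    q=T[(T[:,2]>=a)&(T[:,2]<a+8)]
    print(a,[(x,np.abs(q[(q[:,0]>=x)&(q[:,0]<x+4),1]).max().round(1)) for x in range(-14,22,4) if ((q[:,0]>=x)&(q[:,0]<x+4)).any()])
A=[]
for t in('scene0','side0'):
    st,s=pickle.load(open(t+'.pkl','rb'));P=cloud(st,s).reshape(-1,3);R=cv2.Rodrigues(st['eef_rot'])[0];q=(P-st['tool_pos'])@R
    q=q[(np.hypot(q[:,0],q[:,1])<130)&(q[:,2]<-20)&(q[:,2]>-330)&(P[:,2]>100)[:]] ;A.append(q)
    print(t)
    for a in range(-320,-60,20):
        p=q[(q[:,2]>=a)&(q[:,2]<a+20)]
        if len(p)>3: print(a,len(p),p[:,:2].min(0).round(),p[:,:2].max(0).round(),'r',np.hypot(p[:,0],p[:,1]).max().round())
```

```text
-94 [(2, np.float64(60.7)), (6, np.float64(60.7)), (10, np.float64(61.7)), (14, np.float64(59.0)), (18, np.float64(34.2))]
-86 [(-10, np.float64(63.7)), (-6, np.float64(63.0)), (-2, np.float64(61.3)), (2, np.float64(61.1)), (6, np.float64(61.5)), (10, np.float64(68.8)), (14, np.float64(58.6)), (18, np.float64(39.8))]
-78 [(-14, np.float64(62.3)), (-10, np.float64(71.8)), (-6, np.float64(71.3)), (-2, np.float64(70.2)), (2, np.float64(66.2)), (6, np.float64(62.7)), (10, np.float64(74.4)), (14, np.float64(62.5)), (18, np.float64(39.5))]
-70 [(-14, np.float64(63.5)), (-10, np.float64(75.0)), (-6, np.float64(73.0)), (-2, np.float64(69.9)), (2, np.float64(66.2)), (6, np.float64(64.0)), (10, np.float64(75.2)), (14, np.float64(71.0))]
-62 [(-14, np.float64(63.3)), (6, np.float64(66.1)), (10, np.float64(74.3)), (14, np.float64(68.7))]
-54 [(-2, np.float64(41.9)), (2, np.float64(45.1)), (6, np.float64(61.3)), (10, np.float64(55.4))]
scene0
-320 210 [ 38. -81.] [62. 36.] r 90.0
-300 130 [  4. -40.] [52. 43.] r 55.0
-280 188 [ 10. -42.] [49. 40.] r 51.0
-260 179 [  7. -42.] [53. 40.] r 60.0
-240 165 [ -1. -42.] [52. 41.] r 53.0
-220 179 [ -5. -43.] [50. 43.] r 50.0
-200 106 [ -3. -44.] [46. 41.] r 49.0
-180 178 [ -4. -39.] [44. 38.] r 44.0
-160 136 [  5. -39.] [42. 34.] r 46.0
-140 86 [  0. -65.] [48. 64.] r 66.0
-120 245 [-14. -70.] [30. 69.] r 72.0
-100 167 [ -9. -72.] [29. 70.] r 73.0
-80 171 [-14. -74.] [24. 71.] r 75.0
side0
-320 158 [-52. -58.] [48. 46.] r 77.0
-300 201 [-46.  -9.] [34. 46.] r 50.0
-280 198 [-40.  -7.] [39. 43.] r 46.0
-260 202 [-40. -11.] [46. 41.] r 54.0
-240 182 [-40. -13.] [34. 43.] r 43.0
-220 200 [-42. -23.] [39. 44.] r 46.0
-200 108 [-42. -10.] [33. 44.] r 46.0
-180 147 [-37.  -4.] [25. 38.] r 40.0
-160 142 [-37.  -8.] [31. 39.] r 41.0
-140 77 [-36.  -5.] [26. 66.] r 66.0
-120 154 [-19.  13.] [16. 73.] r 74.0
-100 100 [-18.  11.] [18. 77.] r 78.0
-80 88 [-16. -72.] [12. 78.] r 79.0
```

Run:
```python
from h import *
# top-down height map from both cameras
H=np.zeros((130,170),np.float32) # 1cell=10mm ; x 100..1000 rows?
for t in('side0','scene0'):
    P=np.load(t+'_P.npy').reshape(-1,3);P=P[np.isfinite(P[:,0])]
    i=((P[:,0]+100)/8).astype(int);j=((P[:,1]+750)/8).astype(int)
    k=(i>=0)&(i<130)&(j>=0)&(j<170)&(P[:,2]<600);np.maximum.at(H,(i[k],j[k]),P[k,2])
v=cv2.applyColorMap(np.clip(H*0.9,0,255).astype(np.uint8),cv2.COLORMAP_JET);v=cv2.resize(v,None,fx=4,fy=4,interpolation=cv2.INTER_NEAREST)
for g in range(-100,900,100):
    r=int((g+100)/8*4);cv2.line(v,(0,r),(680,r),(90,90,90),1);cv2.putText(v,f'x{g}',(0,r+10),0,.35,(255,255,255))
for g in range(-700,600,100):
    c=int((g+750)/8*4);cv2.line(v,(c,0),(c,520),(90,90,90),1);cv2.putText(v,f'{g}',(c,515),0,.35,(255,255,255))
cv2.imwrite('pics/map.png',v)
```

```text
(no output)
```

View pics/map.png

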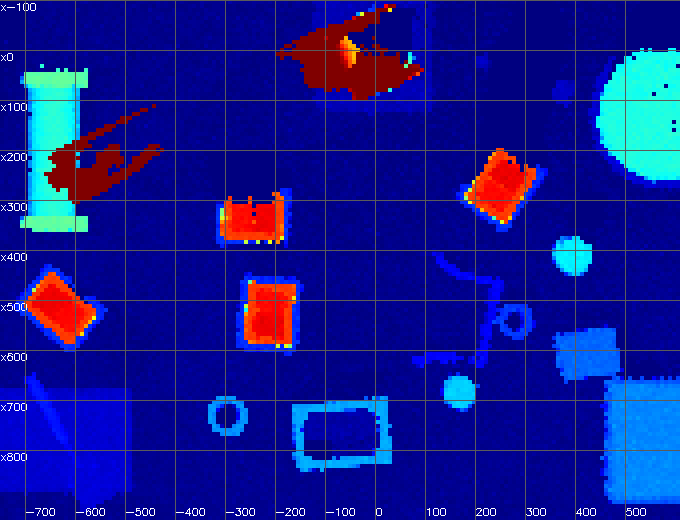

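The height map shows a clear low route for the tool, south-east past the red crate at (340,-245). With the tool vertical, measured gripper widths are finger back ±57 mm, knuckles ±75 mm and wrist column about 45 mm. The tool needs to be turned about 35° from the push direction, so that one fingertip corner leads and nothing above it closes the 15 mm foot ledge. I'll plan the approach.

```bash
cat >> h.py <<'E'
def tool(st):
    R=cv2.Rodrigues(np.array(st['eef_rot'],float))[0]; return np.array(st['tool_pos']),R,np.degrees(np.arctan2(R[1,0],R[0,0]))
def rel(st,target,psi):
    p,R,y=tool(st); d=R.T@(np.array(target,float)-p); print('tool shift mm',d.round(1),'/250:',(d/250).round(3),'yaw',round(y,1),'turn total /0.5rad',round(-np.radians(psi-y)/0.5,3))
CN=np.array([11.,-57.,0])
def corner(st):
    p,R,y=tool(st); return p+R@CN
E
python3 - <<'E'
from h import *
st=arm.state();print(tool(st)[2],corner(st)); rel(st,(555.8,-349.3,231),50.8)
E
```

```text
21.7589602858455 [ 220.66148137 -523.20091801  230.77147531]
tool shift mm [ 3.867e+02 -9.430e+01 -2.000e-01] /250: [ 1.547e+00 -3.770e-01 -1.000e-03] yaw 21.8 turn total /0.5rad -1.014
```

play_rows(increments=[0.15,-0.035,0,0,0,0.15,-0.035,0,0,0,0.15,-0.035,0,0,0,0.15,-0.035,0,0,0,0.15,-0.035,0,0,0])

```text
t: 0.78
tool_pos: [390.5, -469.4, 231.1]
eef_rot: [-3.085, -0.593, 0.0]
ft_force: [-0.7, -0.6, -0.4]
grip_width: 85.5
```

play_rows(increments=[0.15,-0.04,0,0,0,0.15,-0.04,0,0,0,0.15,-0.04,0,0,0,0.15,-0.04,0,0,0,0.15,-0.04,0,0,0])

```text
t: 1.4
tool_pos: [546.0, -353.5, 231.0]
eef_rot: [-3.085, -0.593, 0.001]
ft_force: [0.7, -0.2, 0.4]
grip_width: 85.4
```

play_rows(increments=[0,0,0,-0.2,0,0,0,0,-0.2,0,0,0,0,-0.2,0,0,0,0,-0.2,0,0,0,0,-0.2,0])

```text
t: 2.02
tool_pos: [545.1, -354.3, 231.0]
eef_rot: [-2.84, -1.342, 0.001]
ft_force: [0.6, -0.7, -1.2]
grip_width: 85.2
```

Run:
```python
from h import *
st=arm.state();print(st['t'],st['tool_pos'],st['qpos'].round(2)); rel(st,(555.8,-349.3,1),50.8)
```

```text
2.025 [ 545.09022619 -354.32431249  230.95388014] [ 0.74  0.41 -0.32  1.37  0.13  1.38 -0.27]
tool shift mm [ 10.7   5.2 229.9] /250: [0.043 0.021 0.92 ] yaw 50.6 turn total /0.5rad -0.007
```

play_rows(increments=[0,0,0.17,0,0,0,0,0.17,0,0,0,0,0.17,0,0,0,0,0.17,0,0,0,0,0.17,0,0])

```text
t: 2.65
tool_pos: [545.0, -354.3, 17.3]
eef_rot: [-2.842, -1.338, 0.0]
ft_force: [0.2, -0.4, 0.1]
grip_width: 85.5
```

```bash
cat > plan.py <<'E'
from h import *
from scipy.optimize import minimize
BO=np.array([539.,177.6]);BY=np.radians(77.2)
def tobay(x,y,yaw):
    d=np.array([x,y])-BO;c,s=np.cos(BY),np.sin(BY);return np.array([c*d[0]+s*d[1],-s*d[0]+c*d[1],np.radians(yaw)-BY])
def step(q,d,dcx,dcy,A2=3000.,mu=.4):
    # q crate (bay frame), contact at (-55,d), contact motion in crate frame (dcx,dcy); returns new q,d
    L=55.
    # stick: [vx + d*(L fy+d fx)/A2 ; fy + L*(L fy + d fx)/A2]
    M=np.array([[1+d*d/A2,L*d/A2],[L*d/A2,1+L*L/A2]]);f=np.linalg.solve(M,[dcx,dcy])
    if abs(f[1])>mu*f[0]:
        sg=np.sign(f[1]);fx=dcx/(M[0,0]+M[0,1]*mu*sg);f=np.array([fx,sg*mu*fx])
    w=-(L*f[1]+d*f[0])/A2
    slip=dcy-(M[1]@f)
    h=q[2]+w/2;c,s=np.cos(h),np.sin(h)
    return np.array([q[0]+c*f[0]-s*f[1],q[1]+s*f[0]+c*f[1],q[2]+w]),d+slip
def sim(q,d,phis,xs,ds=4.):
    """phis: contact motion heading in bay frame at knots of xs (bay x of the crate)"""
    tr=[]
    while q[0]<xs[-1]:
        ph=np.interp(q[0],xs,phis)-q[2]
        q,d=step(q,d,ds*np.cos(ph),ds*np.sin(ph));tr.append((*q,d,np.interp(q[0],xs,phis)))
        if abs(q[2])>1: break
    return q,d,np.array(tr)
def best(q,d,n=5,free_d=False,xend=-75):
    xs=np.linspace(q[0],xend,n)
    def cost(v):
        dd=v[-1]*10 if free_d else d
        qe,de,tr=sim(q,dd,v[:n]*.1,xs)
        return (qe[1]/3)**2+(qe[2]/.03)**2+(de/15)**2+.02*np.sum((np.diff(v[:n]))**2)+.02*np.sum(tr[:,3]**2)/225+5*np.sum(np.clip(np.abs(tr[:,2])-.35,0,1))+(dd/25)**2
    r=min((minimize(cost,np.r_[np.ones(n)*k,([j] if free_d else [])],method='Powell',options=dict(maxiter=4000)) for k in(1,3) for j in((-1,1) if free_d else (0,))),key=lambda r:r.fun)
    v=r.x;return r.fun,v[:n]*.1,(v[-1]*10 if free_d else d),xs
E
python3 - <<'E'
from plan import *
print(tobay(529.5,-208.5,86),'deg',np.degrees(tobay(529.5,-208.5,86)[2]))
q=tobay(529.5,-208.5,86)
for d in(None,0,-15,15):
    f,v,d0,xs=best(q,d,free_d=d is None);qe,de,tr=sim(q,d0,v,xs);print(f,v.round(2),d0,'end',qe,de);print(tr[::10].round(2))
E
```

```text
Still running in the background as job /tmp/bash_jobs.1000/05af56c5f821 (pid 761). You'll get a notice when it ends.
```

```bash
kill -- -$(cat /tmp/bash_jobs.1000/05af56c5f821/pid)
python3 - <<'E'
s=open('plan.py').read().split('def best')[0].replace("while q[0]<xs[-1]:","for _ in range(200):\n        if q[0]>=xs[-1]: break").replace('ds=4.','ds=8.')
s=s.replace('minimize','least_squares')
s+='''
def best(q,d,n=4,free_d=False,xend=-75):
    xs=np.linspace(q[0],xend,n)
    def res(v):
        dd=v[-1]*10 if free_d else d
        qe,de,tr=sim(q,dd,v[:n]*.1,xs)
        # interpolate to xend
        return np.r_[qe[1]/3,qe[2]/.03,de/20,.15*np.diff(v[:n]),np.interp(np.linspace(q[0],xend,8),tr[:,0],tr[:,3])/40,dd/30]
    r=min((least_squares(res,np.r_[np.ones(n)*k,([j] if free_d else [])],diff_step=1e-2,max_nfev=25) for k in(1,3) for j in((-1,1) if free_d else (0,))),key=lambda r:r.cost)
    v=r.x;return r.cost,v[:n]*.1,(v[-1]*10 if free_d else d),xs
'''
open('plan.py','w').write(s)
E
cat > t.py <<'E'
from plan import *
q=tobay(529.5,-208.5,86);print(q)
for d in(None,0,-15,15):
    f,v,d0,xs=best(q,d,free_d=d is None);qe,de,tr=sim(q,d0,v,xs);print(round(f,2),v.round(2),d0,'end',qe.round(2),round(de,1));print(tr[::6].round(2).tolist())
E
time timeout 100 python3 t.py
```

```text
[-3.78609876e+02 -7.62759561e+01  1.53588974e-01]
0.05 [0.11 0.21 0.34 0.4 ] -2.204062764501874 end [-7.028e+01 -3.000e-02  0.000e+00] -2.2
[[-370.73, -75.03, 0.16, -2.2, 0.12], [-323.6, -66.46, 0.19, -2.2, 0.17], [-276.77, -56.18, 0.22, -2.2, 0.21], [-230.28, -44.29, 0.23, -2.2, 0.27], [-184.17, -31.1, 0.21, -2.2, 0.33], [-138.36, -17.63, 0.16, -2.2, 0.36], [-92.81, -5.36, 0.07, -2.2, 0.39]]
0.09 [0.02 0.18 0.39 0.48] 0 end [-7.271e+01 -5.000e-02  0.000e+00] 0.0
[[-370.7, -75.56, 0.16, 0.0, 0.03], [-323.38, -69.43, 0.22, 0.0, 0.1], [-276.45, -60.38, 0.26, 0.0, 0.18], [-230.01, -48.52, 0.29, 0.0, 0.28], [-184.2, -34.32, 0.27, 0.0, 0.37], [-139.02, -19.38, 0.21, 0.0, 0.42], [-94.46, -5.83, 0.09, 0.0, 0.47]]
1.11 [0.71 0.26 0.12 0.1 ] -15 end [-7.303e+01 -1.000e-02 -0.000e+00] -13.9
[[-372.07, -72.48, 0.14, -14.46, 0.68], [-330.35, -51.98, 0.03, -13.89, 0.5], [-285.33, -37.21, -0.05, -13.89, 0.29], [-238.5, -27.1, -0.08, -13.89, 0.21], [-191.21, -18.91, -0.08, -13.89, 0.14], [-143.79, -11.75, -0.06, -13.89, 0.12], [-96.53, -4.15, -0.03, -13.89, 0.11]]
968.42 [0.38 0.35 0.38 0.3 ] 15 end [-262.16  -84.5    -1.  ] 72.5
[[-371.39, -75.38, 0.12, 15.0, 0.38], [-330.24, -72.71, -0.13, 15.0, 0.37], [-295.32, -73.49, -0.47, 15.31, 0.35], [-272.45, -78.95, -0.77, 29.14, 0.35], [-263.42, -83.64, -0.96, 59.73, 0.35]]
real	0m2.342s
user	0m2.622s
sys	0m0.180s
```

```bash
cat > where.py <<'E'
from h import *
def crate(tag,cams=('scene',)):
    out=[]
    for n in cams:
        st,s=snap(n,tag+n);P=cloud(st,s).reshape(-1,3);hsv=cv2.cvtColor(s['frame'],cv2.COLOR_BGR2HSV).reshape(-1,3)
        lo=getattr(crate,'c',np.array([529,-208]))
        k=(P[:,2]>222)&(P[:,2]<262)&(np.hypot(P[:,0]-lo[0],P[:,1]-lo[1])<110)&(hsv[:,1]>70)&(hsv[:,0]>8)&(hsv[:,0]<40)
        m=k.reshape(384,512).astype(np.uint8);nn,lab,stt,_=cv2.connectedComponentsWithStats(m);b=1+np.argmax(stt[1:,4]);k=(lab==b).ravel()
        q=P[k][:,:2].astype(np.float32);q=q[(P[k][:,2]<244)]
        (c,sz,a)=cv2.minAreaRect(q)
        cand=[a+90*i for i in range(-2,4)];a2=min(cand,key=lambda t:abs(t-84))
        out.append((np.round(c,1),np.round(sz,1),round(a2,1),len(q)));print(n,out[-1])
    return out
E
python3 - <<'E'
from where import *
st=arm.state();p,R,y=tool(st);C=corner(st);print(C,y);u=np.array([.073,.997,0])
T=np.array([524.5,-265,0])-10*u;rel(st,p+np.r_[(T-C)[:2],-p[2]],y)
crate('s1',('scene','side'))
E
```

```text
[ 508.05782987 -309.5343018    17.26641534] 50.402662256366234
tool shift mm [36.6 -9.9 17.3] /250: [ 0.147 -0.04   0.069] yaw 50.4 turn total /0.5rad -0.0
scene (array([ 528. , -208.7]), array([ 81.2, 116.2]), 85.8, 472)
side (array([ 478.9, -218.6]), array([25.1, 66. ]), 94.5, 82)
```

View pics/s1side.png

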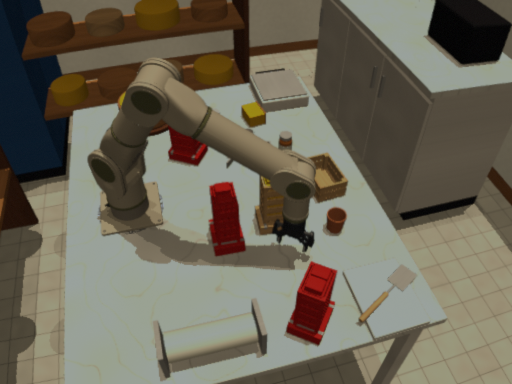

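Run:
```python
from h import *
for t in('s1scene','s1side'):
    st,s=pickle.load(open(t+'.pkl','rb'));P=cloud(st,s).reshape(-1,3);p,R,y=tool(st)
    az=np.arctan2(p[1],p[0]);r=np.hypot(p[0],p[1]);c,sn=np.cos(az),np.sin(az)
    rr=c*P[:,0]+sn*P[:,1];l=-sn*P[:,0]+c*P[:,1]
    for a in range(-60,260,20):
        k=(r-rr>a)&(r-rr<a+20)&(abs(l)<90)&(P[:,2]>262)
        if k.sum()>3: print(t,a,k.sum(),'z',P[k,2].min().round(),P[k,2].max().round(),'lat',l[k].min().round(),l[k].max().round())
```

```text
s1scene -60 428 z 263.0 401.0 lat -37.0 62.0
s1scene -40 687 z 262.0 415.0 lat -41.0 59.0
s1scene -20 435 z 263.0 423.0 lat -44.0 58.0
s1scene 0 465 z 262.0 436.0 lat -51.0 53.0
s1scene 20 374 z 263.0 448.0 lat -52.0 49.0
s1scene 40 322 z 325.0 461.0 lat -56.0 44.0
s1scene 60 346 z 343.0 475.0 lat -48.0 40.0
s1scene 80 307 z 360.0 485.0 lat -56.0 36.0
s1scene 100 293 z 406.0 499.0 lat -63.0 29.0
s1scene 120 285 z 411.0 511.0 lat -60.0 25.0
s1scene 140 291 z 424.0 525.0 lat -67.0 23.0
s1scene 160 290 z 443.0 539.0 lat -68.0 16.0
s1scene 180 290 z 456.0 552.0 lat -77.0 14.0
s1scene 200 287 z 457.0 567.0 lat -81.0 9.0
s1scene 220 289 z 481.0 579.0 lat -86.0 4.0
s1scene 240 294 z 492.0 590.0 lat -90.0 1.0
s1side -60 186 z 262.0 395.0 lat -47.0 55.0
s1side -40 365 z 262.0 409.0 lat -54.0 50.0
s1side -20 380 z 263.0 419.0 lat -55.0 51.0
s1side 0 407 z 262.0 428.0 lat -61.0 44.0
s1side 20 361 z 263.0 440.0 lat -63.0 41.0
s1side 40 322 z 338.0 457.0 lat -67.0 37.0
s1side 60 277 z 354.0 467.0 lat -69.0 13.0
s1side 80 274 z 375.0 481.0 lat -73.0 4.0
s1side 100 276 z 390.0 495.0 lat -77.0 -0.0
s1side 120 279 z 406.0 510.0 lat -80.0 -4.0
s1side 140 286 z 422.0 524.0 lat -84.0 -6.0
s1side 160 298 z 436.0 537.0 lat -89.0 -8.0
s1side 180 282 z 450.0 549.0 lat -90.0 -16.0
s1side 200 221 z 464.0 564.0 lat -90.0 -18.0
s1side 220 194 z 468.0 582.0 lat -90.0 -24.0
s1side 240 160 z 483.0 593.0 lat -90.0 -24.0
```

View pics/s1scene.png

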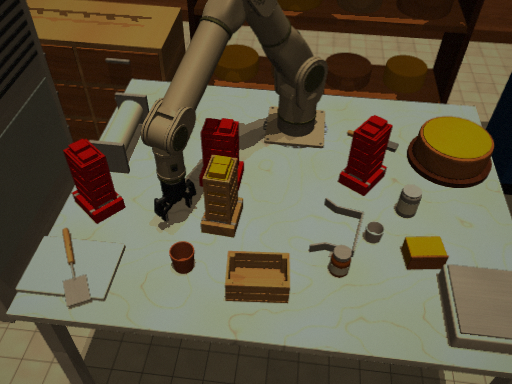

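play_rows(increments=[0,0,0.035,0,0,0,0,0.034,0,0,0.05,-0.014,0,0,0,0.05,-0.014,0,0,0,0.047,-0.012,0,0,0])

```text
t: 3.38
tool_pos: [562.0, -318.2, 2.2]
eef_rot: [2.841, 1.339, 0.001]
ft_force: [0.1, -0.4, 0.0]
grip_width: 85.5
```

Run:
```python
from where import *
st=arm.state();print(st['t'],st['tool_pos'],corner(st),tool(st)[2],st['ft_force'])
snap('scene','s2scene');snap('wrist','s2wrist')
a=cv2.imread('pics/s2scene.png')[140:250,150:260];b=cv2.imread('pics/s2wrist.png')
cv2.imwrite('pics/c4.png',np.hstack([cv2.resize(cv2.convertScaleAbs(a,alpha=1.8),(384,384),interpolation=cv2.INTER_CUBIC),cv2.resize(b,(400,384))]))
```

```text
3.375 [ 562.01665484 -318.22450178    2.21923408] [ 525.05327106 -273.4617213     2.17747693] 50.47141693126609 [ 0.05164714 -0.37284321  0.02426683]
```

View pics/c4.png

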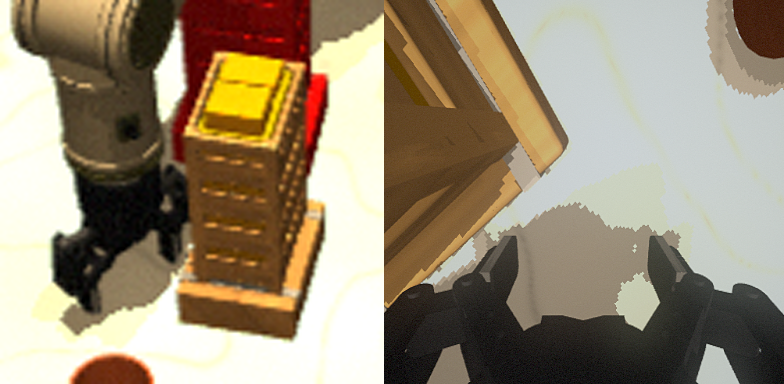

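```bash
cat > wr.py <<'E'
from h import *
def wristcloud(tag):
    st,s=pickle.load(open(tag+'.pkl','rb'));M=np.array(s['mount']);d=s['depth'];K,D=KD(s);h,w=d.shape;yy,xx=np.mgrid[:h,:w];u=cv2.undistortPoints(np.c_[xx.ravel(),yy.ravel()].astype(float).reshape(-1,1,2),K,D).reshape(-1,2)
    T=(np.c_[u,np.ones(len(u))]*d.ravel()[:,None])@M[:3,:3].T+M[:3,3];T[d.ravel()<=0]=np.nan
    return st,s,T
def face(tag):
    st,s,T=wristcloud(tag);p,R,y=tool(st);W=T@R.T+p
    hsv=cv2.cvtColor(s['frame'],cv2.COLOR_BGR2HSV).reshape(-1,3)
    wood=(hsv[:,1]>60)&(hsv[:,0]<35)&(hsv[:,2]>40)
    k=wood&(W[:,2]>40)&(W[:,2]<50); F=W[k]
    return st,T,W,wood,F
E
python3 - <<'E'
from wr import *
st,T,W,wood,F=face('s2wrist');p,R,y=tool(st);print(len(F))
np.save('F.npy',F)
hd=np.radians(86);u=np.array([np.cos(hd),np.sin(hd)]);l=np.array([-u[1],u[0]])
c=np.array([527.,-209.]);a=(F[:,:2]-c)@u;b=(F[:,:2]-c)@l
for q in range(-80,80,10):
    k=(b>q)&(b<q+10)
    if k.sum()>5: print(q,k.sum(),np.percentile(a[k],[1,5,50]).round(1))
S=W[wood&(W[:,2]>60)&(W[:,2]<220)];a=(S[:,:2]-c)@u;b=(S[:,:2]-c)@l
for q in range(-60,60,10):
    k=(b>q)&(b<q+10)
    if k.sum()>5: print('slat',q,k.sum(),np.percentile(a[k],[1,5,50]).round(1))
k=(T[:,2]<-12)&~wood&np.isfinite(T[:,2])&(T[:,2]>-160);G=W[k];a=(G[:,:2]-c)@u
for z0 in range(0,170,10):
    kk=(G[:,2]>z0)&(G[:,2]<z0+10)
    if kk.sum()>5: print('grip z',z0,a[kk].max().round(1))
E
```

```text
18074
-80 13 [-135.  -135.  -128.9]
-70 5616 [-53.5 -50.4 -20.7]
-60 3980 [-53.7 -50.2 -19.5]
-50 508 [-54.3 -53.5 -45.5]
-40 1128 [-54.4 -53.6 -46.2]
-30 1088 [-54.2 -53.5 -46.1]
-20 1113 [-76.1 -69.9 -46.7]
-10 1046 [-80.7 -54.1 -46.4]
0 967 [-54.  -53.3 -46. ]
10 944 [-53.9 -53.1 -45.9]
20 880 [-53.8 -52.8 -45.6]
30 633 [-51.5 -51.  -46. ]
40 157 [-51.9 -51.7 -49.5]
slat -60 10881 [-99.2 -39.7 -21.3]
slat -50 2773 [-94.2 -91.4 -19.9]
slat -40 906 [-88.4 -87.2 -39.6]
slat -30 907 [-72.7 -39.7 -39.1]
slat -20 754 [-70.8 -68.6 -39.3]
slat -10 363 [-84.3 -68.3 -39.4]
slat 0 788 [-85.  -70.  -55.9]
slat 10 26 [-78.6 -78.5 -77.3]
grip z 10 -66.6
grip z 20 -54.1
grip z 30 -54.2
grip z 40 14.4
grip z 50 -54.9
grip z 60 -51.4
grip z 70 -51.7
grip z 80 -54.0
grip z 90 -59.0
grip z 100 -74.1
```

```bash
cat >> h.py <<'E'
def Rz(psi):
    c,s=np.cos(np.radians(psi)),np.sin(np.radians(psi));return np.array([[c,s,0],[s,-c,0],[0,0,-1.]])
def tcpfor(C,psi,z=0): # TCP so that the finger corner is at C (xy)
    t=-Rz(psi)@CN; return np.array([C[0]+t[0],C[1]+t[1],z])
def shiftafter(st,C,psi,z=0):
    p,R,y=tool(st);T=tcpfor(C,psi,z);d=Rz(psi).T@(T-p);print('turn(0.5rad)',round(-np.radians(psi-y)/.5,3),'then shift/250',(d/250).round(4),'mm',d.round(1))
E
python3 - <<'E'
from h import *
st=arm.state();hd=np.radians(86);u=np.array([np.cos(hd),np.sin(hd)]);l=np.array([-u[1],u[0]])
shiftafter(st,np.array([527,-209])-59*u-3*l,56,0)
E
```

```text
turn(0.5rad) -0.189 then shift/250 [ 0.0369 -0.0031  0.0081] mm [ 9.2 -0.8  2. ]
```

play_rows(increments=[0,0,0,-0.095,0,0,0,0,-0.094,0,0.018,0,0.008,0,0,0.018,-0.003,0,0,0])

```text
t: 3.98
tool_pos: [565.5, -311.5, -0.6]
eef_rot: [-2.777, -1.469, 0.0]
ft_force: [0.0, -0.4, -0.2]
grip_width: 85.3
```

Run:
```python
from h import *
st=arm.state();hd=np.radians(86);u=np.array([np.cos(hd),np.sin(hd)]);l=np.array([-u[1],u[0]]);C=corner(st);print(st['t'],tool(st)[0],tool(st)[2],(C[:2]-[527,-209])@u,(C[:2]-[527,-209])@l)
# direction of push: bay +0.11 rad -> world
for ph in (77.2+6.5,85):
    dv=Rz(tool(st)[2]).T@np.array([np.cos(np.radians(ph)),np.sin(np.radians(ph)),0]);print(ph,dv.round(3),(dv*4/250).round(4))
```

```text
3.975 [ 565.48693251 -311.5276528    -0.58257256] 55.76155266498881 -61.38469230598492 -1.8403335263046463
83.7 [ 0.883 -0.469  0.   ] [ 0.0141 -0.0075  0.    ]
85 [ 0.873 -0.488  0.   ] [ 0.014  -0.0078  0.    ]
```

play_rows(increments=[0.014,-0.0075,0,0,0,0.014,-0.0075,0,0,0,0.014,-0.0075,0,0,0,0.014,-0.0075,0,0,0,0.014,-0.0075,0,0,0])

```text
t: 4.6
tool_pos: [567.0, -294.5, -0.2]
eef_rot: [2.775, 1.467, -0.002]
ft_force: [-0.4, -7.0, -1.3]
grip_width: 85.3
```

```bash
cat > look.py <<'E'
import sys
from where import *
from wr import *
from plan import *
def look(tag,cx,cy,cyaw):
    """refine crate pose from scene camera (top) and wrist (foot face edge)"""
    crate.c=np.array([cx,cy]);o=crate(tag,('scene',))[0]
    snap('wrist',tag+'wrist')
    st,T,W,wood,F=face(tag+'wrist')
    # rear top edge of the foot: points z 40..50 at a near -55
    for it in range(3):
        hd=np.radians(cyaw);u=np.array([np.cos(hd),np.sin(hd)]);l=np.array([-u[1],u[0]]);c=np.array([cx,cy])
        a=(F[:,:2]-c)@u;b=(F[:,:2]-c)@l;pts=[]
        for q in range(-62,62,4):
            k=(b>q)&(b<q+4)&(a>-75)&(a<-42)
            if k.sum()>20: pts.append((np.percentile(a[k],3),q+2))
        pts=np.array(pts)
        if len(pts)<5: print('few face pts');break
        cf=np.polyfit(pts[:,1],pts[:,0],1);r=np.abs(pts[:,0]-np.polyval(cf,pts[:,1]));g=r<2
        if g.sum()>4: cf=np.polyfit(pts[g,1],pts[g,0],1)
        dy=-np.degrees(np.arctan(cf[0]));cyaw+=dy
        sh=(cf[1]+54.3);cx+=sh*u[0];cy+=sh*u[1]
    # lateral from right/left foot edge
    hd=np.radians(cyaw);u=np.array([np.cos(hd),np.sin(hd)]);l=np.array([-u[1],u[0]]);c=np.array([cx,cy])
    a=(F[:,:2]-c)@u;b=(F[:,:2]-c)@l;k=(a>-50)&(a<0)&(abs(b)<85);print('wrist lat b min/max',np.percentile(b[k],[0.5,99.5]).round(1),len(pts))
    C=corner(st)[:2];print('wristfit crate',round(cx,1),round(cy,1),round(cyaw,1),'corner a,d',((C-c)@u).round(1),((C-c)@l).round(1),'t',st['t'],'psi',round(tool(st)[2],1),'z',st['tool_pos'][2].round(1),'F',st['ft_force'].round(1),'theta',round(90-(cyaw-tool(st)[2]),1))
    # knuckle clearance
    k=(T[:,2]<-55)&~wood&np.isfinite(T[:,2])&(T[:,2]>-130);kk=((W[k][:,:2]-c)@u);bb=((W[k][:,:2]-c)@l)
    print('knuckle max a',np.percentile(kk,99.9).round(1),'(slats -40)')
    return cx,cy,cyaw,o
if __name__=='__main__':
    a=sys.argv;look(a[1],*map(float,a[2:5]))
E
python3 look.py s3 527 -197 86
```

```text
scene (array([ 529.8, -201.6]), array([ 80.1, 118.2]), 85.9, 475)
wrist lat b min/max [-70.7 -16.2] 14
wristfit crate 525.2 -205.6 91.6 corner a,d -46.9 0.3 t 4.65 psi 55.8 z -0.2 F [-0.1 -5.9 -3.2] theta 54.2
knuckle max a -50.5 (slats -40)
```

View pics/s3wrist.png

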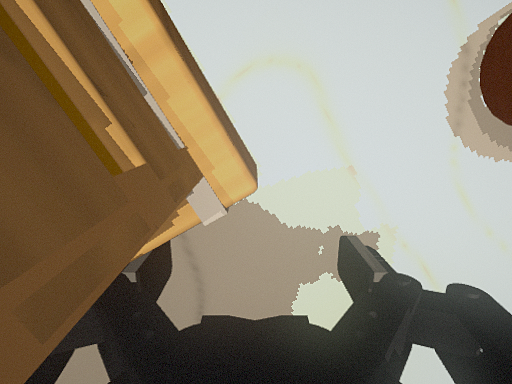

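Run:
```python
from wr import *
st,T,W,wood,F=face('s3wrist');hd=np.radians(86);u=np.array([np.cos(hd),np.sin(hd)]);l=np.array([-u[1],u[0]]);c=np.array([528,-201.6])
a=(F[:,:2]-c)@u;b=(F[:,:2]-c)@l
for q in range(-72,60,6):
    k=(b>q)&(b<q+6)
    if k.sum()>5: print(q,k.sum(),np.percentile(a[k],[1,3,10,50]).round(1))
S=W[wood&(W[:,2]>60)&(W[:,2]<220)];a=(S[:,:2]-c)@u;b=(S[:,:2]-c)@l
for q in range(-60,60,10):
    k=(b>q)&(b<q+10)&(a>-48)
    if k.sum()>5: print('slat',q,k.sum(),np.percentile(a[k],[1,5,50]).round(1))
```

```text
-72 2025 [-51.8 -49.9 -43.8 -13.9]
-66 4130 [-52.5 -50.6 -44.2 -12.5]
-60 4288 [-52.6 -50.5 -43.8 -10.6]
-54 647 [-53.8 -50.  -38.8 -18. ]
-48 122 [-53.7 -53.2 -52.1 -47.7]
-42 389 [-53.9 -53.6 -52.8 -48.7]
-36 299 [-54.1 -53.8 -53.  -49.8]
-30 221 [-54.3 -54.1 -53.3 -50.8]
-24 136 [-54.3 -54.  -53.5 -51.8]
-18 244 [-61.7 -61.3 -60.5 -57.2]
-12 147 [-70.  -69.2 -67.1 -62.6]
slat -60 12294 [-38.8 -36.9 -12.5]
slat -50 4343 [-25.8 -23.9  -4.9]
```

```bash
python3 - <<'E'
s=open('look.py').read()
i=s.index("    # rear top edge");j=s.index("    C=corner(st)")
new='''    for it in range(4):
        hd=np.radians(cyaw);u=np.array([np.cos(hd),np.sin(hd)]);l=np.array([-u[1],u[0]]);c=np.array([cx,cy])
        a=(F[:,:2]-c)@u;b=(F[:,:2]-c)@l
        E=np.array([(q+2,np.percentile(b[k],1)) for q in range(-45,48,4) for k in [(a>q)&(a<q+4)&(b<-58)&(b>-85)] if k.sum()>15])
        cf=np.polyfit(E[:,0],E[:,1],1);g=abs(E[:,1]-np.polyval(cf,E[:,0]))<1.5;cf=np.polyfit(E[g,0],E[g,1],1)
        cyaw+=np.degrees(np.arctan(cf[0]));lat=cf[1]+70.
        D=[np.percentile(a[k],1) for q in range(-66,-26,4) for k in [(b>q)&(b<q+4)&(a>-59)&(a<-42)] if k.sum()>20]
        sh=np.median(D)+54.3 if len(D) else 0
        cx+=sh*u[0]+lat*l[0];cy+=sh*u[1]+lat*l[1]
    print('edge pts',len(E),g.sum(),'rear',len(D),np.round([np.std(D) if D else 9],1))
    hd=np.radians(cyaw);u=np.array([np.cos(hd),np.sin(hd)]);l=np.array([-u[1],u[0]]);c=np.array([cx,cy])
'''
s=s[:i]+new+s[j:]
s=s.replace("'theta',round(90-(cyaw-tool(st)[2]),1))","'theta',round(90-(cyaw-tool(st)[2]),1),'BAY',tobay(cx,cy,cyaw).round(3))")
# allow offline
s=s.replace("    crate.c=np.array([cx,cy]);o=crate(tag,('scene',))[0]\n    snap('wrist',tag+'wrist')","    o=None\n    if not off:\n        crate.c=np.array([cx,cy]);o=crate(tag,('scene',))[0]\n        snap('wrist',tag+'wrist')").replace("cx,cy,cyaw):\n","cx,cy,cyaw,off=False):\n").replace("map(float,a[2:5]))","map(float,a[2:5]),off=len(a)>5)")
open('look.py','w').write(s)
E
python3 look.py s3 528 -201 86 off; python3 look.py s2 527 -209 86 off
```

```text
edge pts 17 16 rear 8 [0.4]
wristfit crate 526.7 -200.9 86.0 corner a,d -51.5 -3.1 t 4.65 psi 55.8 z -0.2 F [-0.1 -5.9 -3.2] theta 59.7 BAY [-3.71821e+02 -7.18450e+01  1.54000e-01]
knuckle max a -54.1 (slats -40)
edge pts 14 12 rear 8 [0.1]
wristfit crate 526.2 -209.1 86.0 corner a,d -62.3 -4.0 t 3.425 psi 50.6 z 2.1 F [1.  1.3 0. ] theta 54.6 BAY [-3.79929e+02 -7.31720e+01  1.54000e-01]
knuckle max a -51.7 (slats -40)
```

```bash
sed -i 's/BO=np.array(\[539.,177.6\])/BO=np.array([537.,177.])/' plan.py
cat > ctl.py <<'E'
import sys
from plan import *
# args: crate x y yaw d step_mm nrows
def ctl(x,y,yaw,d,stepmm=4.,n=5):
    q=tobay(x,y,yaw);f,v,d0,xs=best(q,d);qe,de,tr=sim(q,d,v,xs)
    print('bay',q.round(3),'cost',round(f,2),'phi',v.round(2),'end',qe.round(2),round(de,1))
    print(tr[::5].round(2).tolist())
    st=arm.state();p,R,psi=tool(st)
    ph=np.interp(q[0]+stepmm*n/2,xs,v)+BY
    k=np.argmin(abs(tr[:,0]-(q[0]+stepmm*n)));yawp=np.degrees(tr[k,2]+BY);tgt=yawp-30;dpsi=np.clip(tgt-psi,-8,8)
    # per row turn, contact corner moves stepmm*n along ph; TCP rows in tool axes
    C0=p+R@CN;tot=C0[:2]+stepmm*n*np.array([np.cos(ph),np.sin(ph)])
    T=tcpfor(tot,psi+dpsi,p[2])
    rows=[];pp=p.copy()
    for i in range(n):
        C=C0[:2]+(i+1)*stepmm*np.array([np.cos(ph),np.sin(ph)]);ps=psi+dpsi*(i+1)/n;t=tcpfor(C,ps,-0.0)
        Rp=Rz(psi+dpsi*i/n);dd=Rp.T@(t-pp);dd[2]=0;rows.append((dd/250).round(4));pp=t
    print('push dir world',np.degrees(ph).round(1),'pred yaw',round(yawp,1),'dpsi',round(dpsi,2),'turn/row',round(-np.radians(dpsi)/n/.5,4))
    print('rows',np.array(rows)[:, :2].tolist())
if __name__=='__main__':ctl(*map(float,sys.argv[1:6]),int(sys.argv[6]))
E
python3 ctl.py 526.7 -200.9 86 -3 5 5
```

```text
bay [-3.70791e+02 -7.36790e+01  1.54000e-01] cost 0.06 phi [0.15 0.22 0.32 0.37] end [-6.937e+01 -2.000e-02  0.000e+00] -3.0
[[-362.93, -72.24, 0.16, -3.0, 0.16], [-323.74, -64.45, 0.18, -3.0, 0.19], [-284.72, -55.77, 0.19, -3.0, 0.21], [-245.87, -46.27, 0.2, -3.0, 0.25], [-207.22, -36.0, 0.2, -3.0, 0.29], [-168.75, -25.29, 0.17, -3.0, 0.33], [-130.39, -14.78, 0.13, -3.0, 0.34], [-92.15, -5.14, 0.06, -3.0, 0.36]]
push dir world 86.4 pred yaw 86.7 dpsi 0.93 turn/row -0.0065
rows [[0.018, -0.01], [0.018, -0.01], [0.018, -0.0099], [0.0181, -0.0099], [0.0181, -0.0098]]
```

play_rows(increments=[0.018,-0.01,0,-0.006,0,0.018,-0.01,0,-0.006,0,0.018,-0.01,0,-0.006,0,0.018,-0.01,0,-0.006,0,0.018,-0.01,0,-0.006,0])

```text
t: 5.32
tool_pos: [569.2, -268.8, -0.2]
eef_rot: [2.764, 1.488, -0.002]
ft_force: [0.3, -7.8, -1.4]
grip_width: 86.0
```

```bash
python3 look.py s4 528 -177 86
```

```text
scene (array([ 530.6, -176.5]), array([ 80.3, 114.6]), 87.2, 483)
edge pts 17 16 rear 8 [0.3]
wristfit crate 527.3 -176.0 87.1 corner a,d -51.2 -3.1 t 5.375 psi 56.7 z -0.2 F [-0.3 -6.4 -1.5] theta 59.5 BAY [-3.46331e+02 -6.87650e+01  1.73000e-01]
knuckle max a -53.6 (slats -40)
```

```bash
python3 ctl.py 527.3 -176 87.1 -3.1 6 5
```

```text
bay [-3.46377e+02 -6.87480e+01  1.73000e-01] cost 0.05 phi [0.19 0.24 0.32 0.35] end [-6.815e+01 -2.000e-02  0.000e+00] -3.1
[[-338.56, -67.06, 0.18, -3.1, 0.2], [-299.56, -58.22, 0.19, -3.1, 0.22], [-260.69, -48.8, 0.19, -3.1, 0.24], [-221.95, -38.88, 0.19, -3.1, 0.27], [-183.33, -28.56, 0.17, -3.1, 0.3], [-144.83, -18.23, 0.14, -3.1, 0.32], [-106.39, -8.53, 0.08, -3.1, 0.34], [-68.15, -0.02, 0.0, -3.1, 0.35]]
push dir world 88.8 pred yaw 87.6 dpsi 0.99 turn/row -0.0069
rows [[0.0211, -0.0126], [0.0212, -0.0125], [0.0212, -0.0125], [0.0212, -0.0124], [0.0213, -0.0123]]
```

play_rows(increments=[0.021,-0.0125,0,-0.007,0,0.021,-0.0125,0,-0.007,0,0.021,-0.0125,0,-0.007,0,0.021,-0.0125,0,-0.007,0,0.021,-0.0125,0,-0.007,0])

```text
t: 6.05
tool_pos: [570.5, -238.2, -0.2]
eef_rot: [2.751, 1.512, -0.002]
ft_force: [0.1, -7.4, -1.5]
grip_width: 85.9
```

```bash
python3 look.py s5 528.5 -146 87.5
```

```text
scene (array([ 529.1, -147.1]), array([ 80.8, 118.4]), 87.5, 474)
edge pts 17 14 rear 8 [0.3]
wristfit crate 526.7 -146.4 88.8 corner a,d -50.7 -2.6 t 6.1 psi 57.7 z -0.3 F [-0.1 -6.2 -1.6] theta 58.8 BAY [-3.17603e+02 -6.15780e+01  2.03000e-01]
knuckle max a -53.6 (slats -40)
```

```bash
python3 ctl.py 526.7 -146.4 88.6 -2.6 7 5
```

```text
bay [-3.17645e+02 -6.16050e+01  1.99000e-01] cost 0.03 phi [0.23 0.27 0.32 0.34] end [-7.062e+01 -2.000e-02  0.000e+00] -2.6
[[-309.88, -59.7, 0.2, -2.6, 0.24], [-271.08, -49.95, 0.2, -2.6, 0.25], [-232.36, -39.92, 0.2, -2.6, 0.27], [-193.71, -29.73, 0.18, -2.6, 0.29], [-155.14, -19.58, 0.15, -2.6, 0.32], [-116.64, -9.97, 0.1, -2.6, 0.33], [-78.26, -1.52, 0.02, -2.6, 0.34]]
push dir world 91.0 pred yaw 88.7 dpsi 1.08 turn/row -0.0075
rows [[0.0242, -0.0152], [0.0243, -0.0152], [0.0244, -0.0151], [0.0244, -0.015], [0.0245, -0.0149]]
```

play_rows(increments=[0.0243,-0.015,0,-0.007,0,0.0243,-0.015,0,-0.007,0,0.0243,-0.015,0,-0.007,0,0.0243,-0.015,0,-0.007,0,0.0243,-0.015,0,-0.007,0])

```text
t: 6.78
tool_pos: [570.7, -202.2, -0.3]
eef_rot: [2.737, 1.537, -0.001]
ft_force: [-0.3, -6.8, -1.2]
grip_width: 85.7
```

```bash
python3 look.py s6 526.5 -111 88.7
```

```text
scene (array([ 530.7, -111.7]), array([ 80., 116.]), 88.4, 478)
edge pts 17 15 rear 8 [0.4]
wristfit crate 526.0 -110.6 88.8 corner a,d -51.0 -3.0 t 6.825 psi 58.7 z -0.3 F [-0.1 -6.4 -1.1] theta 59.9 BAY [-2.82914e+02 -5.29780e+01  2.02000e-01]
knuckle max a -53.8 (slats -40)
```

```bash
python3 ctl.py 526.0 -110.6 88.8 -3 7 5
```

```text
bay [-2.8289e+02 -5.2991e+01  2.0200e-01] cost 0.04 phi [0.27 0.29 0.32 0.34] end [-7.49e+01 -2.00e-02  0.00e+00] -3.0
[[-275.16, -50.92, 0.2, -3.0, 0.27], [-236.55, -40.51, 0.19, -3.0, 0.28], [-197.96, -30.09, 0.18, -3.0, 0.3], [-159.42, -19.83, 0.15, -3.0, 0.32], [-120.93, -10.11, 0.1, -3.0, 0.33], [-82.54, -1.54, 0.02, -3.0, 0.34]]
push dir world 92.8 pred yaw 88.4 dpsi -0.24 turn/row 0.0017
rows [[0.023, -0.0158], [0.023, -0.0158], [0.0229, -0.0158], [0.0229, -0.0158], [0.0229, -0.0158]]
```

View pics/s6wrist.png

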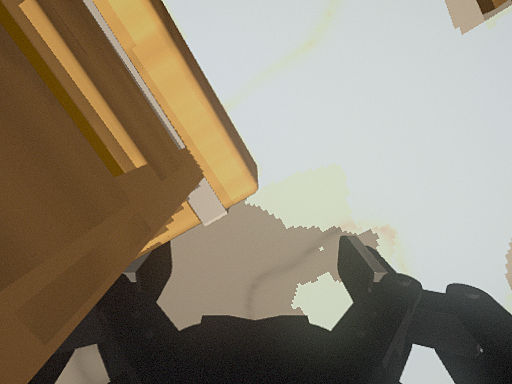

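play_rows(increments=[0.023,-0.0158,0,0,0,0.023,-0.0158,0,0,0,0.023,-0.0158,0,0,0,0.023,-0.0158,0,0,0,0.023,-0.0158,0,0,0])

```text
t: 7.5
tool_pos: [568.9, -167.2, -0.3]
eef_rot: [2.738, 1.537, -0.001]
ft_force: [1.3, -7.2, -0.9]
grip_width: 85.3
```

```bash
python3 look.py s7 525.5 -76 88.5 | tee o; set -- $(grep wristfit o | awk '{print $3,$4,$5,$9}'); python3 ctl.py $1 $2 $3 $4 7 5
```

```text
scene (array([525.8, -76.9]), array([ 80.1, 117.5]), 88.8, 462)
edge pts 17 15 rear 8 [0.3]
wristfit crate 523.9 -75.8 89.1 corner a,d -50.8 -2.9 t 7.55 psi 58.7 z -0.3 F [ 0.3 -5.4 -1.7] theta 59.6 BAY [-2.49394e+02 -4.31810e+01  2.08000e-01]
knuckle max a -53.7 (slats -40)
bay [-2.4942e+02 -4.3233e+01  2.0800e-01] cost 0.04 phi [0.33 0.31 0.29 0.28] end [-7.193e+01  1.000e-02 -0.000e+00] -2.9
[[-241.77, -40.94, 0.2, -2.9, 0.33], [-203.43, -29.88, 0.17, -2.9, 0.32], [-164.91, -19.67, 0.14, -2.9, 0.3], [-126.21, -10.56, 0.09, -2.9, 0.29], [-87.43, -2.71, 0.03, -2.9, 0.29]]
push dir world 95.8 pred yaw 87.5 dpsi -1.15 turn/row 0.008
rows [[0.0214, -0.0171], [0.0214, -0.0172], [0.0213, -0.0172], [0.0212, -0.0173], [0.0211, -0.0174]]
```

play_rows(increments=[0.0213,-0.0175,0,0.008,0,0.0213,-0.0175,0,0.008,0,0.0213,-0.0175,0,0.008,0,0.0213,-0.0175,0,0.008,0,0.0213,-0.0175,0,0.008,0])

```text
t: 8.22
tool_pos: [564.3, -132.8, -0.3]
eef_rot: [2.753, 1.509, -0.001]
ft_force: [-0.3, -8.8, -1.0]
grip_width: 85.2
```

```bash
python3 look.py s8 522 -42 88.5 | tee o; set -- $(grep wristfit o | awk '{print $3,$4,$5,$9}'); python3 ctl.py $1 $2 $3 $4 7 5
```

```text
scene (array([523.6, -41.8]), array([ 80.1, 118.3]), 87.9, 469)
edge pts 17 16 rear 9 [0.5]
wristfit crate 521.1 -40.5 87.8 corner a,d -50.9 -3.0 t 8.275 psi 57.5 z -0.4 F [ 0.4 -5.9 -1. ] theta 59.7 BAY [-2.15615e+02 -3.26550e+01  1.85000e-01]
knuckle max a -53.7 (slats -40)
bay [-2.15618e+02 -3.26820e+01  1.85000e-01] cost 0.05 phi [0.35 0.32 0.26 0.23] end [-6.841e+01  5.000e-02 -0.000e+00] -3.0
[[-208.0, -30.39, 0.18, -3.0, 0.35], [-169.66, -19.77, 0.13, -3.0, 0.32], [-130.96, -10.78, 0.08, -3.0, 0.27], [-91.91, -3.54, 0.03, -3.0, 0.24]]
push dir world 96.7 pred yaw 85.3 dpsi -2.23 turn/row 0.0155
rows [[0.0199, -0.018], [0.0198, -0.0182], [0.0197, -0.0184], [0.0195, -0.0185], [0.0194, -0.0187]]
```

View pics/s8scene.png

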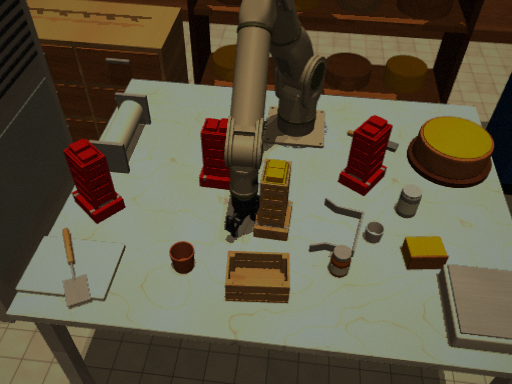

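play_rows(increments=[0.0195,-0.0184,0,0.014,0,0.0195,-0.0185,0,0.014,0,0.0194,-0.0186,0,0.014,0,0.0193,-0.0187,0,0.014,0,0.0192,-0.0189,0,0.014,0])

```text
t: 8.95
tool_pos: [558.2, -99.7, -0.3]
eef_rot: [2.78, 1.461, -0.001]
ft_force: [0.5, -7.8, -0.2]
grip_width: 85.3
```

```bash
python3 look.py s9 518 -6 86 | tee o; set -- $(grep wristfit o | awk '{print $3,$4,$5,$9}'); python3 ctl.py $1 $2 $3 $4 7 5
```

```text
scene (array([520.3,  -7.4]), array([ 80.2, 119.1]), 85.7, 465)
edge pts 17 16 rear 9 [0.5]
wristfit crate 518.2 -5.9 85.6 corner a,d -50.9 -3.0 t 9.0 psi 55.5 z -0.4 F [ 0.9 -5.7 -1.4] theta 59.9 BAY [-1.82537e+02 -2.22080e+01  1.47000e-01]
knuckle max a -53.8 (slats -40)
bay [-1.8252e+02 -2.2188e+01  1.4700e-01] cost 0.04 phi [0.33 0.3  0.25 0.23] end [-73.73   0.08   0.  ] -3.0
[[-174.84, -20.13, 0.14, -3.0, 0.33], [-136.24, -10.85, 0.09, -3.0, 0.28], [-97.23, -3.5, 0.03, -3.0, 0.24]]
push dir world 95.3 pred yaw 82.7 dpsi -2.78 turn/row 0.0194
rows [[0.0193, -0.0184], [0.0191, -0.0186], [0.019, -0.0188], [0.0188, -0.019], [0.0186, -0.0192]]
```

play_rows(increments=[0.0193,-0.0185,0,0.018,0,0.0191,-0.0187,0,0.018,0,0.019,-0.0189,0,0.018,0,0.0188,-0.0191,0,0.018,0,0.0186,-0.0193,0,0.018,0])

```text
t: 9.68
tool_pos: [552.7, -66.7, -0.4]
eef_rot: [2.812, 1.398, -0.001]
ft_force: [-0.3, -8.4, -1.1]
grip_width: 85.4
```

```bash
python3 look.py s10 515.5 28 83 | tee o; set -- $(grep wristfit o | awk '{print $3,$4,$5,$9}'); python3 ctl.py $1 $2 $3 $4 6 5
python3 - <<'E'
from h import *
snap('side','s10side')
a=cv2.imread('pics/s10scene.png')[150:260,240:370];b=cv2.imread('pics/s10wrist.png')
cv2.imwrite('pics/c5.png',np.hstack([cv2.resize(cv2.convertScaleAbs(a,alpha=1.6),(454,384),interpolation=cv2.INTER_CUBIC),cv2.resize(b,(340,384))]))
E
```

```text
scene (array([520.2,  27. ]), array([ 80.6, 114.8]), 83.4, 463)
edge pts 17 16 rear 9 [0.5]
wristfit crate 516.7 28.7 83.2 corner a,d -50.9 -3.0 t 9.725 psi 52.9 z -0.4 F [ 1.  -7.1 -0.1] theta 59.7 BAY [-1.49069e+02 -1.30460e+01  1.05000e-01]
knuckle max a -53.6 (slats -40)
bay [-1.49112e+02 -1.30600e+01  1.05000e-01] cost 0.07 phi [0.36 0.29 0.18 0.13] end [-71.03   0.31   0.  ] -3.0
[[-141.49, -11.08, 0.09, -3.0, 0.34], [-102.7, -3.36, 0.03, -3.0, 0.2]]
push dir world 95.3 pred yaw 80.0 dpsi -2.89 turn/row 0.0202
rows [[0.0154, -0.0166], [0.0153, -0.0168], [0.0151, -0.017], [0.0149, -0.0172], [0.0148, -0.0173]]
```

View pics/c5.png

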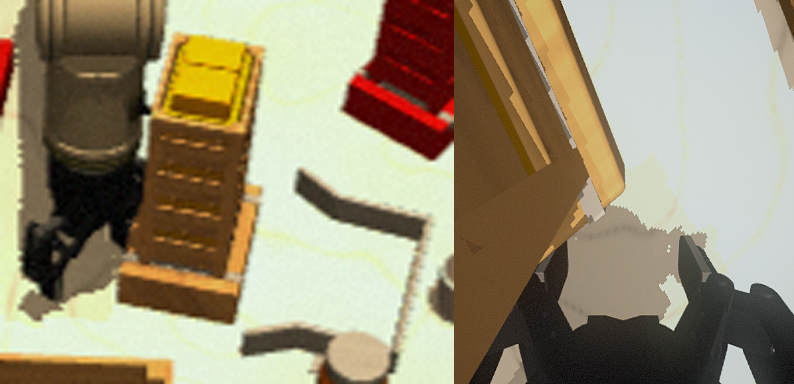

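play_rows(increments=[0.0154,-0.0167,0,0.018,0,0.0153,-0.0169,0,0.018,0,0.0151,-0.0171,0,0.018,0,0.0149,-0.0172,0,0.018,0,0.0148,-0.0174,0,0.018,0])

```text
t: 10.45
tool_pos: [547.6, -38.6, -0.4]
eef_rot: [2.843, 1.334, -0.001]
ft_force: [0.5, -8.3, 0.9]
grip_width: 85.4
```

```bash
python3 look.py s11 516 57 81 | tee o; set -- $(grep wristfit o | awk '{print $3,$4,$5,$9}'); python3 ctl.py $1 $2 $3 $4 5 5
python3 - <<'E'
from h import *
a=cv2.imread('pics/s11scene.png')[150:260,240:370];b=cv2.imread('pics/s11wrist.png')
cv2.imwrite('pics/c6.png',np.hstack([cv2.resize(cv2.convertScaleAbs(a,alpha=1.6),(454,384),interpolation=cv2.INTER_CUBIC),cv2.resize(b,(340,384))]))
E
```

```text
scene (array([519.8,  56.8]), array([ 80.1, 115.5]), 80.4, 486)
edge pts 17 15 rear 8 [0.4]
wristfit crate 516.1 58.3 80.3 corner a,d -51.1 -3.1 t 10.5 psi 50.3 z -0.4 F [ 0.6 -7.3 -1.6] theta 60.0 BAY [-1.2036e+02 -5.9620e+00  5.4000e-02]
knuckle max a -53.9 (slats -40)
bay [-1.20381e+02 -5.91700e+00  5.40000e-02] cost 0.08 phi [0.29 0.22 0.14 0.12] end [-73.16   0.67   0.  ] -3.1
[[-112.62, -4.4, 0.04, -3.1, 0.26], [-73.16, 0.67, 0.0, -3.1, 0.12]]
push dir world 90.7 pred yaw 78.3 dpsi -2.02 turn/row 0.0141
rows [[0.0136, -0.0133], [0.0135, -0.0134], [0.0134, -0.0135], [0.0134, -0.0136], [0.0133, -0.0137]]
```

View pics/c6.png

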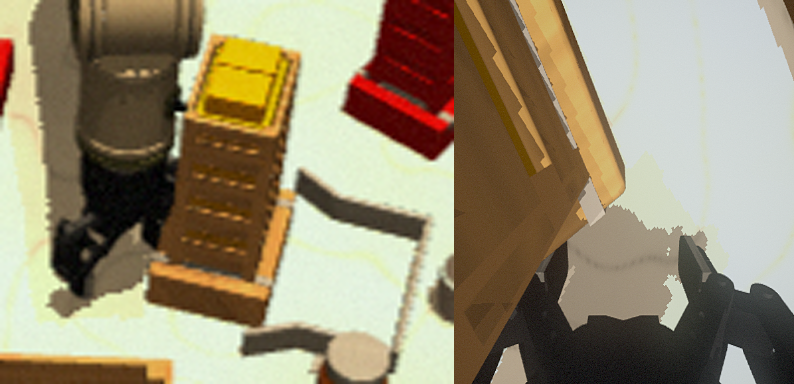

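play_rows(increments=[0.0136,-0.0133,0,0.014,0,0.0135,-0.0134,0,0.014,0,0.0134,-0.0135,0,0.014,0,0.0134,-0.0136,0,0.014,0,0.0133,-0.0137,0,0.014,0])

```text
t: 11.18
tool_pos: [545.5, -15.0, -0.4]
eef_rot: [2.866, 1.284, -0.002]
ft_force: [0.1, -9.1, 1.9]
grip_width: 85.1
```

```bash
python3 look.py s12 518 82 78.5 | tee o; set -- $(grep wristfit o | awk '{print $3,$4,$5,$9}'); sed -i 's/best(q,d)/best(q,d,n=3,xend=-30)/' ctl.py; python3 ctl.py $1 $2 $3 $4 5 5
python3 - <<'E'
from h import *
a=cv2.imread('pics/s12scene.png')[150:260,240:370];b=cv2.imread('pics/s12wrist.png')
cv2.imwrite('pics/c7.png',np.hstack([cv2.resize(cv2.convertScaleAbs(a,alpha=1.6),(454,384),interpolation=cv2.INTER_CUBIC),cv2.resize(b,(340,384))]))
E
```

```text
scene (array([520.9,  81.2]), array([ 80.3, 114.9]), 78.7, 481)
edge pts 17 15 rear 9 [2.7]
wristfit crate 517.1 82.7 78.9 corner a,d -51.0 -3.0 t 11.225 psi 48.3 z -0.4 F [ 0.4 -6.7  0. ] theta 59.4 BAY [-9.6393e+01 -1.5410e+00  2.9000e-02]
knuckle max a -53.7 (slats -40)
bay [-9.6365e+01 -1.4870e+00  3.0000e-02] cost 0.61 phi [ 0.45  0.02 -0.31] end [-26.3   2.    0. ] -3.0
[[-89.01, 0.46, 0.0, -3.0, 0.35], [-49.74, 3.86, -0.04, -3.0, -0.12]]
push dir world 93.6 pred yaw 75.3 dpsi -3.06 turn/row 0.0214
rows [[0.0116, -0.0147], [0.0115, -0.0148], [0.0113, -0.015], [0.0112, -0.0151], [0.011, -0.0153]]
```

View pics/c7.png

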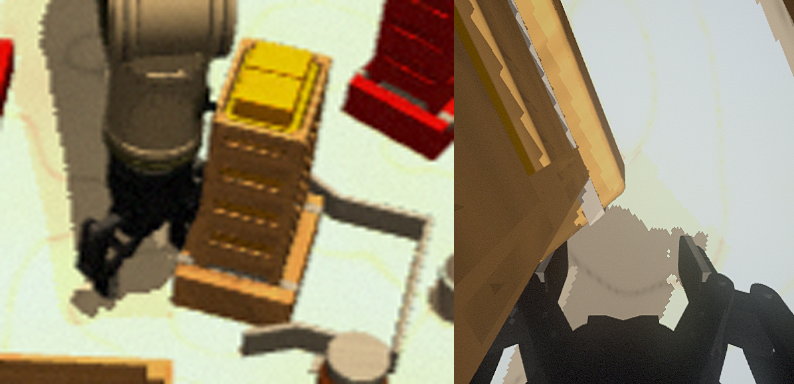

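```bash
cat > man.py <<'E'
import sys
from h import *
# world push heading, step, n, psi change
ph,step,n,dpsi=map(float,sys.argv[1:5]);n=int(n);ph=np.radians(ph)
st=arm.state();p,R,psi=tool(st);C0=p+R@CN;pp=p.copy();pp[2]=0
for i in range(n):
    t=tcpfor(C0[:2]+(i+1)*step*np.array([np.cos(ph),np.sin(ph)]),psi+dpsi*(i+1)/n,0);dd=Rz(psi+dpsi*i/n).T@(t-pp);pp=t;print((dd[:2]/250).round(4),end=' ')
print('turn',round(-np.radians(dpsi)/n/.5,4))
E
python3 man.py 85.5 5 5 -1.6
```

```text
[ 0.0147 -0.0123] [ 0.0146 -0.0124] [ 0.0145 -0.0125] [ 0.0145 -0.0126] [ 0.0144 -0.0127] turn 0.0112
```

play_rows(increments=[0.0147,-0.0123,0,0.011,0,0.0146,-0.0124,0,0.011,0,0.0145,-0.0125,0,0.011,0,0.0145,-0.0126,0,0.011,0,0.0144,-0.0127,0,0.011,0])

```text
t: 11.9
tool_pos: [546.0, 8.8, -0.4]
eef_rot: [2.883, 1.245, -0.002]
ft_force: [-0.6, -9.5, 2.6]
grip_width: 85.3
```

```bash
python3 look.py s13 520 106 77.5
python3 - <<'E'
from h import *
a=cv2.imread('pics/s13scene.png')[150:260,240:370];b=cv2.imread('pics/s13wrist.png')
cv2.imwrite('pics/c8.png',np.hstack([cv2.resize(cv2.convertScaleAbs(a,alpha=1.6),(454,384),interpolation=cv2.INTER_CUBIC),cv2.resize(b,(340,384))]))
E
```

```text
scene (array([524.2, 105.5]), array([ 80.2, 118.9]), 77.8, 480)
edge pts 17 10 rear 10 [3.1]
wristfit crate 519.8 106.1 77.5 corner a,d -49.6 -3.1 t 11.95 psi 46.7 z -0.4 F [-0.3 -6.9  0.5] theta 59.2 BAY [-7.2991e+01  1.0750e+00  5.0000e-03]
knuckle max a -51.3 (slats -40)
```

View pics/c8.png

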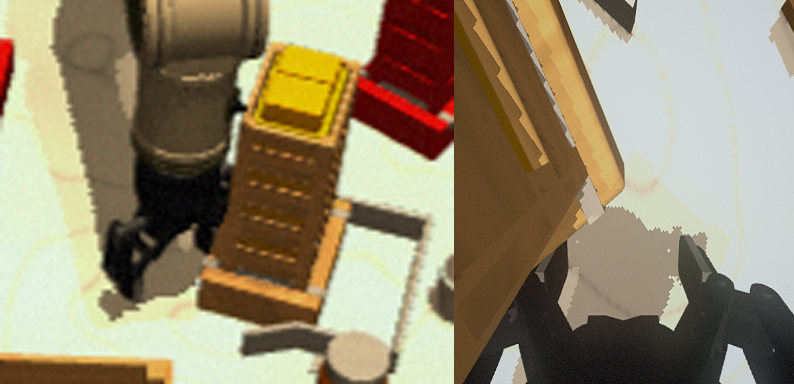

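```bash
python3 man.py 81 4.5 5 0
python3 - <<'E'
from wr import *
st,s,T=wristcloud('s13wrist');p,R,y=tool(st);W=T@R.T+p;hsv=cv2.cvtColor(s['frame'],cv2.COLOR_BGR2HSV).reshape(-1,3)
k=(W[:,2]>8)&(W[:,2]<40)&(W[:,0]>575)&(W[:,1]>50)
m=k.reshape(384,512).astype(np.uint8);n,lab,stt,_=cv2.connectedComponentsWithStats(m)
from plan import BO,BY
for i in range(1,n):
    if stt[i,4]>30:
        q=W[(lab==i).ravel()];d=q[:,:2]-BO;c,sn=np.cos(BY),np.sin(BY);bx=c*d[:,0]+sn*d[:,1];by=-sn*d[:,0]+c*d[:,1]
        t=q[:,2]>28;print(stt[i],'z',q[:,2].min(),q[:,2].max(),'top bay x',np.percentile(bx[t],[2,50,98]).round(1),'y',np.percentile(by[t],[2,50,98]).round(1)) if t.sum()>5 else None
        for x0 in range(-80,-20,6):
            kk=t&(bx>x0)&(bx<x0+6)
            if kk.sum()>3: print(x0+3,by[kk].min().round(1),by[kk].max().round(1))
E
```

```text
[ 0.0149 -0.0101] [ 0.0149 -0.0101] [ 0.0149 -0.0101] [ 0.0149 -0.0101] [ 0.0149 -0.0101] turn -0.0
[ 147    0  101  161 1393] z 8.009482946375838 39.9997020941581 top bay x [-113.   -80.2  -53.3] y [-69.1 -68.9 -68.5]
-77 -69.1 -68.8
-71 -69.0 -68.5
-65 -68.9 -68.2
-59 -68.8 -68.4
-53 -68.8 -68.5
[221   0  55  30 836] z 8.01974896860969 33.4793753742155 top bay x [-73.8 -72.2 -68.7] y [-104.9 -102.2  -99.5]
-71 -105.8 -99.3
```

play_rows(increments=[0.0149,-0.0101,0,0,0,0.0149,-0.0101,0,0,0,0.0149,-0.0101,0,0,0,0.0149,-0.0101,0,0,0,0.0149,-0.0101,0,0,0])

```text
t: 12.62
tool_pos: [549.5, 30.9, -0.5]
eef_rot: [2.883, 1.245, -0.003]
ft_force: [-2.1, -9.0, 3.8]
grip_width: 85.5
```

```bash
cat > bayfit.py <<'E'
import sys
from wr import *
from plan import BO,BY
st,s,T=wristcloud(sys.argv[1]);p,R,y=tool(st);W=T@R.T+p;hsv=cv2.cvtColor(s['frame'],cv2.COLOR_BGR2HSV).reshape(-1,3)
d=W[:,:2]-BO;c,sn=np.cos(BY),np.sin(BY);bx=c*d[:,0]+sn*d[:,1];by=-sn*d[:,0]+c*d[:,1]
t=(W[:,2]>27)&(W[:,2]<37)&(by<-74)&(by>-125)&(bx>-85)&(bx<80)&(hsv[:,1]<90)
for x0 in range(-80,70,8):
    kk=t&(bx>x0)&(bx<x0+8)
    if kk.sum()>5: print('rail x',x0+4,'y',np.percentile(by[kk],[2,98]).round(1),kk.sum())
E
python3 look.py s14 525 128 77.2; python3 bayfit.py s14wrist
python3 - <<'E'
from h import *
a=cv2.imread('pics/s14scene.png')[150:260,240:370];b=cv2.imread('pics/s14wrist.png')
cv2.imwrite('pics/c9.png',np.hstack([cv2.resize(cv2.convertScaleAbs(a,alpha=1.6),(454,384),interpolation=cv2.INTER_CUBIC),cv2.resize(b,(340,384))]))
E
```

```text
scene (array([526.4, 127.9]), array([ 79.7, 114.4]), 77.8, 457)
edge pts 17 10 rear 9 [2.9]
wristfit crate 523.3 128.2 77.7 corner a,d -49.8 -3.1 t 12.675 psi 46.8 z -0.4 F [-1.  -7.4  1.1] theta 59.1 BAY [-5.0659e+01  2.5480e+00  8.0000e-03]
knuckle max a -51.4 (slats -40)
rail x -76 y [-105.4 -101.6] 59
rail x -68 y [-106.9  -97.3] 535
rail x -60 y [-102.3  -92.4] 572
rail x -52 y [-97.6 -87.6] 613
rail x -44 y [-93.  -82.8] 568
rail x -36 y [-84.6 -79.3] 97
```

View pics/c9.png

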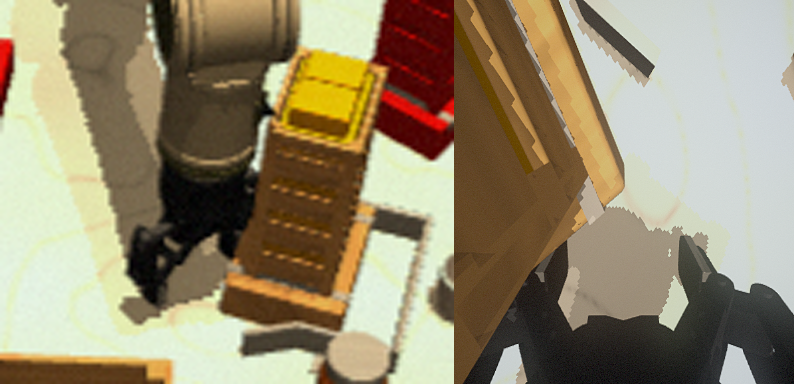

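```bash
python3 man.py 80.5 4.5 5 0
```

```text
[ 0.015 -0.01 ] [ 0.015 -0.01 ] [ 0.015 -0.01 ] [ 0.015 -0.01 ] [ 0.015 -0.01 ] turn -0.0
```

play_rows(increments=[0.015,-0.01,0,0,0,0.015,-0.01,0,0,0,0.015,-0.01,0,0,0,0.015,-0.01,0,0,0,0.015,-0.01,0,0,0])

```text
t: 13.35
tool_pos: [553.2, 53.0, -0.5]
eef_rot: [2.883, 1.245, -0.003]
ft_force: [-1.9, -10.6, 4.1]
grip_width: 85.2
```

```bash
python3 look.py s15 528 150 77.5; python3 bayfit.py s15wrist
python3 - <<'E'
from h import *
a=cv2.imread('pics/s15scene.png')[150:260,240:370];b=cv2.imread('pics/s15wrist.png')
cv2.imwrite('pics/c10.png',np.hstack([cv2.resize(cv2.convertScaleAbs(a,alpha=1.6),(454,384),interpolation=cv2.INTER_CUBIC),cv2.resize(b,(340,384))]))
E
```

```text
scene (array([528.7, 150.2]), array([ 79.9, 116.2]), 77.6, 467)
edge pts 17 16 rear 8 [0.4]
wristfit crate 527.1 151.7 77.8 corner a,d -51.1 -3.1 t 13.4 psi 46.8 z -0.4 F [-0.8 -7.6  1.5] theta 58.9 BAY [-2.6889e+01  4.0550e+00  1.1000e-02]
knuckle max a -52.7 (slats -40)
rail x -76 y [-105.2 -101.5] 48
rail x -68 y [-107.   -97.3] 458
rail x -60 y [-102.8  -92.9] 468
rail x -52 y [-97.8 -88. ] 478
rail x -44 y [-92.9 -83.1] 495
rail x -36 y [-88.1 -78.3] 513
rail x -28 y [-83.5 -76.8] 446
rail x -20 y [-82.4 -76.5] 461
rail x -12 y [-80.8 -76.3] 82
```

View pics/c10.png

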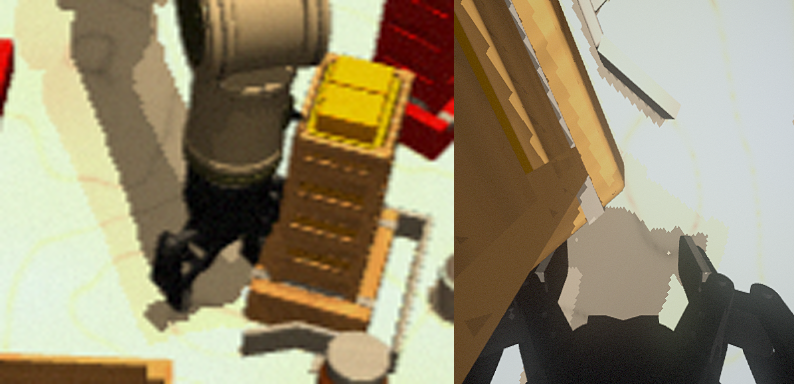

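play_rows(increments=[0.0135,-0.009,0,0,0,0.0135,-0.009,0,0,0,0.0135,-0.009,0,0,0,0.0135,-0.009,0,0,0,0.0135,-0.009,0,0,0])

```text
t: 14.08
tool_pos: [556.6, 72.9, -0.5]
eef_rot: [2.883, 1.245, -0.003]
ft_force: [-1.7, -9.9, 4.2]
grip_width: 85.5
```

```bash
python3 look.py s16 531 170 77.6; python3 man.py 79 2 3 0
```

```text
scene (array([533.3, 169.7]), array([ 79.7, 116.5]), 77.9, 474)
edge pts 17 16 rear 8 [0.3]
wristfit crate 530.4 171.7 78.0 corner a,d -51.3 -3.1 t 14.125 psi 46.8 z -0.5 F [-0.6 -7.8  2.4] theta 58.8 BAY [-6.66   5.298  0.013]
knuckle max a -52.6 (slats -40)
[ 0.0068 -0.0043] [ 0.0068 -0.0043] [ 0.0068 -0.0043] turn -0.0
```

play_rows(increments=[0.007,-0.0041,0,0,0,0.007,-0.0041,0,0,0,0.007,-0.0041,0,0,0])

```text
t: 14.55
tool_pos: [557.9, 78.4, -0.5]
eef_rot: [2.882, 1.245, -0.004]
ft_force: [-2.8, -15.9, 7.6]
grip_width: 85.3
```

play_rows(increments=[0.0052,-0.003,0,0,0,0.0052,-0.003,0,0,0])

```text
t: 14.8
tool_pos: [558.0, 78.4, -0.5]
eef_rot: [2.881, 1.242, -0.009]
ft_force: [-7.4, -24.5, 14.2]
grip_width: 85.0
```

```bash
python3 look.py s17 532 178 77.6
```

```text
scene (array([534.5, 175.3]), array([ 79.2, 118. ]), 78.7, 451)
edge pts 17 16 rear 8 [0.4]
wristfit crate 531.4 176.2 78.2 corner a,d -51.2 -3.2 t 14.85 psi 46.6 z -0.5 F [ -7.3 -20.7  12.4] theta 58.4 BAY [-1.98   5.321  0.018]
knuckle max a -52.7 (slats -40)
```

Run:
```python
from h import *
R=Rz(tool(arm.state())[2])
for n,a,m in(('back',257.5,12),('left',167.5,35),('fwd',77.5,10)):
    v=R.T@np.array([np.cos(np.radians(a)),np.sin(np.radians(a)),0]);print(n,(v*m/250).round(4))
```

```text
back [-0.0412  0.0246  0.    ]
left [-0.0718 -0.1202  0.    ]
fwd [ 0.0343 -0.0205  0.    ]
```

play_rows(increments=[-0.027,0.0165,0,0,0,-0.027,0.0165,0,0,0,-0.024,-0.04,0,0,0,-0.024,-0.04,0,0,0,-0.024,-0.04,0,0,0])

```text
t: 15.52
tool_pos: [520.4, 76.5, -0.5]
eef_rot: [-2.882, -1.249, 0.0]
ft_force: [-0.5, 0.1, -0.0]
grip_width: 85.4
```

```bash
python3 look.py s18 532 178 77.6; python3 bayfit.py s18wrist
python3 - <<'E'
from h import *
snap('side','s18side')
a=cv2.imread('pics/s18scene.png')[150:260,260:390];b=cv2.imread('pics/s18wrist.png')
cv2.imwrite('pics/c11.png',np.hstack([cv2.resize(cv2.convertScaleAbs(a,alpha=1.6),(454,384),interpolation=cv2.INTER_CUBIC),cv2.resize(b,(340,384))]))
E
```

```text
scene (array([534.7, 175.2]), array([ 79.3, 115.6]), 78.7, 469)
edge pts 6 6 rear 8 [0.3]
wristfit crate 531.8 177.0 77.2 corner a,d -62.2 33.8 t 15.575 psi 46.9 z -0.6 F [-1.   1.1 -0.7] theta 59.7 BAY [-1.157e+00  5.049e+00 -1.000e-03]
knuckle max a -52.6 (slats -40)
rail x -76 y [-106.2 -101.4] 70
rail x -68 y [-106.9  -97.2] 553
rail x -60 y [-102.5  -92.3] 588
rail x -52 y [-97.6 -87.5] 607
rail x -44 y [-93.  -82.7] 626
rail x -36 y [-88.2 -78.5] 593
rail x -28 y [-82.3 -76.3] 364
rail x -20 y [-81.1 -76. ] 149
```

View pics/c11.png

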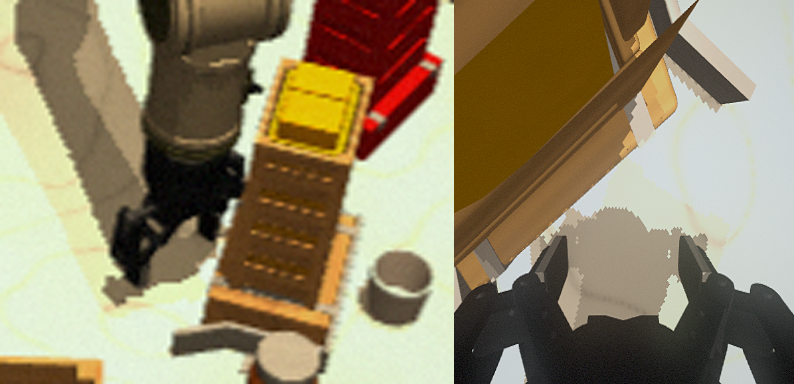

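play_rows(increments=[0.014,-0.0083,0,0,0,0.014,-0.0083,0,0,0,0.007,-0.0041,0,0,0,0.005,-0.003,0,0,0,0.003,-0.0018,0,0,0])

```text
t: 16.3
tool_pos: [524.0, 85.4, -0.5]
eef_rot: [2.882, 1.245, -0.004]
ft_force: [-3.8, -10.2, 7.9]
grip_width: 85.2
```

play_rows(increments=[0.005,-0.003,0,0,0,0.005,-0.003,0,0,0,0,0,0,0,0])

```text
t: 16.68
tool_pos: [523.8, 85.5, -0.6]
eef_rot: [2.88, 1.242, -0.01]
ft_force: [-8.2, -19.8, 14.8]
grip_width: 85.6
```

```bash
python3 look.py s19 532 178 77.6
```

```text
scene (array([530.1, 148.3]), array([134.4, 116.6]), 77.7, 562)
edge pts 11 10 rear 8 [0.1]
wristfit crate 531.1 176.6 78.1 corner a,d -51.6 31.2 t 16.725 psi 46.7 z -0.5 F [ -7.1 -19.4  13.9] theta 58.5 BAY [-1.682  5.643  0.016]
knuckle max a -53.1 (slats -40)
```

play_rows(increments=[-0.027,0.0165,0,0,0,-0.05,0.03,0,0,0,-0.1,0.06,0,0,0,-0.1,0.06,0,0,0,-0.1,0.06,0,0,0])

```text
t: 17.4
tool_pos: [501.3, -17.8, -0.5]
eef_rot: [-2.883, -1.248, -0.0]
ft_force: [-0.0, -0.2, -0.6]
grip_width: 85.1
```

Run:
```python
from where import *
print(arm.state()['tool_pos'],arm.state()['ft_force'].round(1))
crate.c=np.array([532,176]);crate('s20',('scene','side'))
a=cv2.imread('pics/s20scene.png')[150:260,270:400];b=cv2.imread('pics/s20side.png')[95:205,205:320]
cv2.imwrite('pics/c12.png',np.hstack([cv2.resize(cv2.convertScaleAbs(a,alpha=1.6),(440,400),interpolation=cv2.INTER_CUBIC),cv2.resize(cv2.convertScaleAbs(b,alpha=1.5),(360,400),interpolation=cv2.INTER_CUBIC)]))
```

```text
[ 5.01288529e+02 -1.78327722e+01 -4.99174916e-01] [-0.  -0.2 -0.6]
scene (array([533.5, 175.4]), array([ 79.6, 116.1]), 78.2, 482)Traceback (most recent call last):
  File "<stdin>", line 3, in <module>
  File "where.py", line 8, in crate
    m=k.reshape(384,512).astype(np.uint8);nn,lab,stt,_=cv2.connectedComponentsWithStats(m);b=1+np.argmax(stt[1:,4]);k=(lab==b).ravel()
                                                                                               ~~~~~~~~~^^^^^^^^^^^
    return _wrapfunc(a, 'argmax', axis=axis, out=out, **kwds)
    return bound(*args, **kwds)
ValueError: attempt to get argmax of an empty sequence
```

play_rows(increments=[-0.1,0.06,-0.2,0,0,-0.1,0.06,-0.2,0,0,-0.1,0.06,-0.2,0,0,-0.1,0.06,-0.2,0,0,-0.1,0.06,-0.2,0,0])

```text
t: 18.12
tool_pos: [470.4, -159.6, 251.4]
eef_rot: [2.882, 1.249, 0.001]
ft_force: [0.4, -0.9, 0.2]
grip_width: 85.4
```

Run:
```python
from where import *
print(arm.state()['tool_pos'],arm.state()['ft_force'].round(1))
snap('scene','s21scene');snap('side','s21side')
a=cv2.imread('pics/s21scene.png')[150:260,270:400];b=cv2.imread('pics/s21side.png')[80:190,205:320]
cv2.imwrite('pics/c12.png',np.hstack([cv2.resize(cv2.convertScaleAbs(a,alpha=1.6),(440,400),interpolation=cv2.INTER_CUBIC),cv2.resize(cv2.convertScaleAbs(b,alpha=1.5),(360,400),interpolation=cv2.INTER_CUBIC)]))
```

```text
[ 470.378027   -159.55026682  251.36384426] [ 0.4 -0.9  0.2]
```

View pics/c12.png

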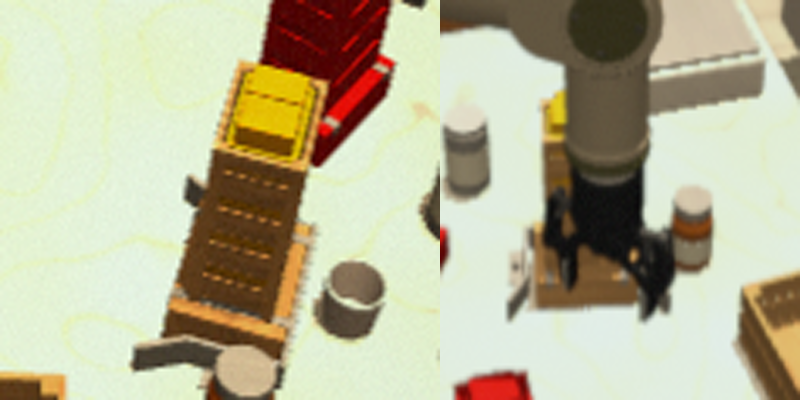

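View pics/s21scene.png

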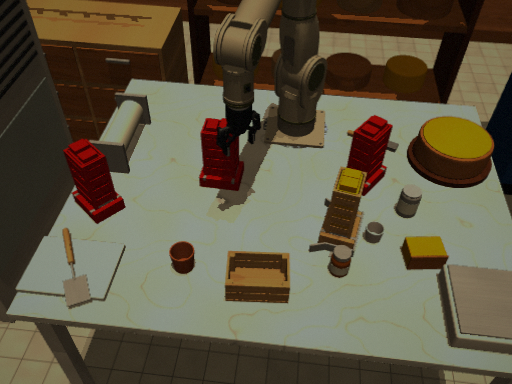

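Run:
```python
from h import *
from plan import *
st,s=pickle.load(open('s21scene.pkl','rb'));P=cloud(st,s).reshape(-1,3);hsv=cv2.cvtColor(s['frame'],cv2.COLOR_BGR2HSV).reshape(-1,3)
st0,s0=pickle.load(open('scene0.pkl','rb'));P0=cloud(st0,s0).reshape(-1,3)
def bay(P):
    yaw=np.radians(78.2);d=P[:,:2]-BO;c,n=np.cos(yaw),np.sin(yaw);return c*d[:,0]+n*d[:,1],-n*d[:,0]+c*d[:,1]
x,y=bay(P0);k=(P0[:,2]>25)&(P0[:,2]<37)&(x>40)&(x<75)&(abs(y)<78)
for q in range(-75,75,15):
    m=k&(y>q)&(y<q+15)
    if m.sum()>1: print('stop rim before',q,x[m].min().round(1),np.median(x[m]).round(1),x[m].max().round(1))
x,y=bay(P)
k=(P[:,2]>40)&(P[:,2]<50)&(abs(y)<80)&(x<70)&(hsv[:,1]>60)
for q in range(-75,75,15):
    m=k&(y>q)&(y<q+15)
    if m.sum()>1: print('foot front',q,m.sum(),np.sort(x[m])[-3:].round(1))
k=(P[:,2]>25)&(P[:,2]<37)&(x>40)&(x<75)&(abs(y)<78)
for q in range(-75,75,15):
    m=k&(y>q)&(y<q+15)
    if m.sum()>1: print('rim now',q,m.sum(),np.median(x[m]).round(1))
```

```text
stop rim before -75 53.6 55.8 58.0
stop rim before -60 52.8 55.4 58.0
stop rim before -45 53.6 55.8 58.0
stop rim before -30 52.8 55.0 58.0
stop rim before -15 52.8 55.8 58.0
stop rim before 0 52.8 55.8 58.0
stop rim before 15 52.7 55.4 58.0
stop rim before 30 53.5 55.4 57.3
stop rim before 45 52.7 55.0 58.0
stop rim before 60 54.2 55.7 58.0
foot front -75 90 [49.2 51.4 52.1]
foot front -60 122 [50.6 51.3 52.1]
foot front -45 35 [49.8 51.3 53.5]
foot front -30 24 [49.  49.8 52. ]
foot front -15 27 [49.7 50.5 51.2]
foot front 0 36 [50.4 51.2 52. ]
foot front 15 52 [50.4 51.2 51.9]
foot front 30 23 [50.3 51.1 51.9]
foot front 45 65 [50.3 51.1 53.4]
foot front 60 123 [46.4 48.7 49.5]
rim now -75 17 49.9
rim now -60 8 55.8
rim now -45 6 56.1
rim now -30 4 54.7
rim now -15 5 55.0
rim now 0 8 55.4
rim now 15 6 55.0
rim now 30 5 55.0
rim now 45 7 55.8
rim now 60 5 56.5
```

Run:
```python
from h import *
a=cv2.imread('pics/scene0.png');b=cv2.imread('pics/s21scene.png')
for n,(x,y,w,h) in dict(low=(220,248,75,58),pot=(165,238,35,38),can=(395,182,30,38),cheese=(398,232,55,40),ramekin=(366,222,20,22),mustard=(328,258,26,22),redL=(60,135,70,90)).items():
    A=cv2.cvtColor(a[y:y+h,x:x+w],6).astype(np.float32);B=cv2.cvtColor(b[y:y+h,x:x+w],6).astype(np.float32);print(n,np.round(cv2.phaseCorrelate(A,B)[0],2),abs(A-B).mean().round(1))
st=arm.state();print(st['t'],st['ft_force'].round(1),abs(st['dq']).max())
print(arm.hand_in())
```

```text
low [ 0.48 -0.01] 2.6
pot [0.03 0.02] 2.7
can [-0.07 -0.01] 2.8
cheese [-0.08 -0.01] 2.8
ramekin [-0.06  0.05] 2.6
mustard [0.58 0.03] 2.4
redL [ 0.01 -0.04] 2.5
18.225 [ 0.  -0.1  0.3] 0.09874142945515074
the job is handed in; nothing more can be done
None
```

The crate is home in the bay, flush against the end stop, and I handed the job in at 18.2 s. I pushed it along the counter with one fingertip low at its foot, correcting its heading from camera fits after each short push.

**Home and square:**
- The foot's front edge reads about 51–52 mm on the bay's x axis, and the end stop's rim starts at about 53 mm, even across the width.
- Two probe pushes 35 mm apart at about 20–25 N moved the crate no further. The line through them gives a crate yaw of 78.3°, and the stop's rim lies at about 78.2°.
- Sideways the crate sat about 2 mm off centre, with 10 mm to spare on either side of the foot.

**Pushing:** The wrist force stayed below 30 N. By my measurements the gripper's knuckles came within about 3–4 mm of the slats but never touched them. No tilt of the crate showed in the pictures.

**Other goods:** They show no movement or change between the first and last pictures. The low crate and the mustard jar registered a 0.5-pixel shift in that comparison, but their pixels did not change more than the others', so I put it down to noise.

**Disagreements:**
- My first bay yaw estimate, 77.2°, was about 1° low. The probe pushes and the rim fit corrected it.
- The scene and wrist cameras differed by about 2–4 mm in x.
- At the end the arm hid most of the crate from the side camera, so the final check relied on the scene camera.

The arm finished raised and well clear of the crate, with no force on the tool.

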